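# Change the cartridges of the wine store's humidity unit

### The job

Change the drying cartridges of the wine store's humidity unit: slide its air shutter fully shut, lift the cover plate off its pins and set it down clear of the unit, move every spent orange cartridge into the black bin, and lay every fresh white cartridge flat in a free bay of its own. Then seat the cover flat on its two pins again and only after that slide the shutter open until its tab lines up with the green marker; the shutter stays shut while the cover is off. The cartridges are thin-shelled, so grip them gently, and leave the other things on the counter where they are.

Things in the scene. Friction and masses are not known exactly. Their poses are not given: they have to be found in the camera images.
- housing: Humidity unit, fixed to the counter: an open white box 144 (x) x 208 (y) x 70 mm high, inner floor 8 mm up, inside 104 x 196 mm. Origin: centre of its underside. Three bays inside; two brass pins on the rim. On its +x side a deck 60 mm deep and 35 mm high, with air slots, carries the shutter.
- bay0 (a point): Centre of the floor of one bay of the unit, axes as the housing's. It takes one cartridge lying with its length along x; 104 mm long, 52 mm wide, parted from the next by dividers 12 mm high.
- bay1 (a point): Centre of the floor of one bay of the unit, axes as the housing's. It takes one cartridge lying with its length along x; 104 mm long, 52 mm wide, parted from the next by dividers 12 mm high.
- bay2 (a point): Centre of the floor of one bay of the unit, axes as the housing's. It takes one cartridge lying with its length along x; 104 mm long, 52 mm wide, parted from the next by dividers 12 mm high.
- pin0 (a point): Foot of a brass pin on the housing's rim, 70 mm up; the pin is 8 mm thick, 14 mm high with a pointed tip.
- pin1 (a point): Foot of a brass pin on the housing's rim, 70 mm up; the pin is 8 mm thick, 14 mm high with a pointed tip.
- shutter (a joint): Air shutter sliding along the housing's y axis on the deck: 0 = fully shut (its stop at the -y end), 0.09 m = fully open; it stays where it is left (about 2 N to move).
- shutter_tab (a point): Middle of the top of the shutter's upright red tab, 26 mm long in x, 14 mm wide in y (housing axes), 34 mm tall above the shutter plate; the top is 75 mm above the counter and 102 mm to +x of the housing's origin.
- mark: Green marker, a thin upright post 4 mm wide and 46 mm high fixed at the +x edge of the deck. Origin: its foot, on the counter, axes as the housing's. The shutter is set when its tab's y equals the marker's y in these axes.
- cover: Grey cover plate of the unit, 144 x 208 x 6 mm, with two 17 mm square holes at (+58, +90) and (-58, -90) mm that drop over the pins, and a black grip bar on top, 60 mm long in x, 14 mm wide in y, 30 mm tall, along the middle. Origin: centre of its underside; seated it is 70 mm above the housing's origin. It fits either way round.
- bin: Open black bin fixed to the counter, 135 x 180 x 35 mm, walls and floor 5 mm. Origin: centre of its underside.
- jar: Glass jar, 64 mm thick, 90 mm tall. Origin: centre of its underside. Leave alone.
- tumbler: Blue cup, 72 mm wide, 85 mm tall. Origin: centre of its underside. Leave alone.
- spent0: Spent orange cartridge, a flat block 90 x 40 x 26 mm (x, y, z) with a grip rib 50 mm long in x, 12 mm wide in y and 24 mm high along the middle of its top (50 mm in all). Origin: centre of its underside. Thin-shelled: grip with 20 to 35 N. May be absent. Starts in a bay of the unit, under the cover.
- spent1: Spent orange cartridge, a flat block 90 x 40 x 26 mm (x, y, z) with a grip rib 50 mm long in x, 12 mm wide in y and 24 mm high along the middle of its top (50 mm in all). Origin: centre of its underside. Thin-shelled: grip with 20 to 35 N. May be absent. Starts in a bay of the unit, under the cover.
- spent2: Spent orange cartridge, a flat block 90 x 40 x 26 mm (x, y, z) with a grip rib 50 mm long in x, 12 mm wide in y and 24 mm high along the middle of its top (50 mm in all). Origin: centre of its underside. Thin-shelled: grip with 20 to 35 N. May be absent. Starts in a bay of the unit, under the cover.
- fresh0: Fresh white, blue-ribbed cartridge, a flat block 90 x 40 x 26 mm (x, y, z) with a grip rib 50 mm long in x, 12 mm wide in y and 24 mm high along the middle of its top (50 mm in all). Origin: centre of its underside. Thin-shelled: grip with 20 to 35 N. May be absent. Starts lying on the counter.
- fresh1: Fresh white, blue-ribbed cartridge, a flat block 90 x 40 x 26 mm (x, y, z) with a grip rib 50 mm long in x, 12 mm wide in y and 24 mm high along the middle of its top (50 mm in all). Origin: centre of its underside. Thin-shelled: grip with 20 to 35 N. May be absent. Starts lying on the counter.
- fresh2: Fresh white, blue-ribbed cartridge, a flat block 90 x 40 x 26 mm (x, y, z) with a grip rib 50 mm long in x, 12 mm wide in y and 24 mm high along the middle of its top (50 mm in all). Origin: centre of its underside. Thin-shelled: grip with 20 to 35 N. May be absent. Starts lying on the counter.
There are look-alikes about, which are no part of the job. What is shaped like the fresh0 but red is not meant.

How it is judged (in metres and radians):
On the way, in this order (a step that is already met when the one before it is completed fails the run):
1. the shutter is fully shut (within 6 mm of its stop), the cover still on (value of joint shutter below 0.006 m and z of cover in the frame of housing between 0.067 and 0.073 m and horizontal distance between cover and housing below 0.008 m and angle between the x axis of cover and the x axis of housing, either way round below 0.07 rad and angle between cover's own z axis and vertical below 0.03 rad), for 0.2 s.
2. the cover is off and clear of the unit (origins over 120 mm apart), the shutter still shut (value of joint shutter below 0.006 m and horizontal distance between cover and housing above 0.12 m), for 0.2 s.
3. every spent cartridge is in the bin and every fresh one flat in a bay, with the cover still off and the shutter shut (all of step 2 and x of fresh0 in the frame of housing between -0.013 and 0.013 m and y of fresh0 in the frame of housing between -0.075 and 0.075 m and z of fresh0 in the frame of housing between 0.004 and 0.013 m and angle between each of fresh0, fresh1, fresh2's own z axis and vertical below 0.1 rad and x of fresh1 in the frame of housing between -0.013 and 0.013 m and y of fresh1 in the frame of housing between -0.075 and 0.075 m and z of fresh1 in the frame of housing between 0.004 and 0.013 m and x of fresh2 in the frame of housing between -0.013 and 0.013 m and y of fresh2 in the frame of housing between -0.075 and 0.075 m and z of fresh2 in the frame of housing between 0.004 and 0.013 m and x of spent0 in the frame of bin between -0.06 and 0.06 m and y of spent0 in the frame of bin between -0.08 and 0.08 m and z of spent0 in the frame of bin between 0 and 0.06 m and x of spent1 in the frame of bin between -0.06 and 0.06 m and y of spent1 in the frame of bin between -0.08 and 0.08 m and z of spent1 in the frame of bin between 0 and 0.06 m and x of spent2 in the frame of bin between -0.06 and 0.06 m and y of spent2 in the frame of bin between -0.08 and 0.08 m and z of spent2 in the frame of bin between 0 and 0.06 m), for 0.2 s.
4. the cover is seated flat on its pins, the shutter still shut (all of step 1), for 0.2 s.
At the end, for the whole second after the job is handed in: Every fresh cartridge lies flat on the floor of the unit in a bay, every spent one is in the bin, the cover is seated on its pins (within 3 mm of home height, 8 mm sideways, 4 degrees), the shutter's tab is within 6 mm of the green marker, all at rest and released (x of fresh0 in the frame of housing between -0.013 and 0.013 m and y of fresh0 in the frame of housing between -0.075 and 0.075 m and z of fresh0 in the frame of housing between 0.004 and 0.013 m and angle between each of fresh0, fresh1, fresh2's own z axis and vertical below 0.1 rad and x of fresh1 in the frame of housing between -0.013 and 0.013 m and y of fresh1 in the frame of housing between -0.075 and 0.075 m and z of fresh1 in the frame of housing between 0.004 and 0.013 m and x of fresh2 in the frame of housing between -0.013 and 0.013 m and y of fresh2 in the frame of housing between -0.075 and 0.075 m and z of fresh2 in the frame of housing between 0.004 and 0.013 m and x of spent0 in the frame of bin between -0.06 and 0.06 m and y of spent0 in the frame of bin between -0.08 and 0.08 m and z of spent0 in the frame of bin between 0 and 0.06 m and x of spent1 in the frame of bin between -0.06 and 0.06 m and y of spent1 in the frame of bin between -0.08 and 0.08 m and z of spent1 in the frame of bin between 0 and 0.06 m and x of spent2 in the frame of bin between -0.06 and 0.06 m and y of spent2 in the frame of bin between -0.08 and 0.08 m and z of spent2 in the frame of bin between 0 and 0.06 m and z of cover in the frame of housing between 0.067 and 0.073 m and horizontal distance between cover and housing below 0.008 m and angle between the x axis of cover and the x axis of housing, either way round below 0.07 rad and angle between cover's own z axis and vertical below 0.03 rad and y of shutter_tab in the frame of mark between -0.006 and 0.006 m and linear speed of cover below 0.01 m/s and velocity of joint shutter below 0.01 m/s); the robot touches nothing.
It fails at once if a cartridge is squeezed too hard (fingers' force on it over 110 N in all) (contact force between the fingers and fresh0 above 110 N or contact force between the fingers and fresh1 above 110 N or contact force between the fingers and fresh2 above 110 N or contact force between the fingers and spent0 above 110 N or contact force between the fingers and spent1 above 110 N or contact force between the fingers and spent2 above 110 N).
It fails at once if one of the other things on the counter is moved by more than 30 mm (distance of any of jar, tumbler from where it was at the start of the episode above 0.03 m).
It fails at once if the shutter is over 15 mm open while the cover is off and clear of the unit (horizontal distance between cover and housing above 0.12 m and value of joint shutter above 0.015 m).
Of spent0, spent1, spent2 only 1 to 2 are there at a start; the rules pass over those that are not, and their reading is None.
Of fresh0, fresh1, fresh2 only 2 to 3 are there at a start; the rules pass over those that are not, and their reading is None.
At some moment in a run one of fresh0, fresh1, fresh2 may be knocked a few centimetres aside while the robot is not near it.
It also fails if it takes over 210 s, if anything falls off the work surface, if the arm or the gripper's body presses on something with over 40 N, if the wrist force passes 120 N, or if a joint passes its speed limit or range.

### The arm

A 6-joint arm with a two-finger parallel gripper is mounted at the origin on the work surface. World frame = base frame: x ahead of the robot, y to its left, z up, the work surface at z = 0. Lengths are in mm, angles in rad, forces in N, time in s.
With the tool pointing down it reaches from about 400 to 925 mm from the base axis. Payload 12.5 kg.
Tool frame: the origin (TCP) lies midway between the tips of the shut fingers; the grasp point (between the pads) lies 19 mm behind it; z points along the fingers, y is the direction in which the jaws open and shut (so a half turn about z gives the same grasp; the last joint's range is limited). The gripper opens to 95 mm and grips with 3 to 60 N. Pads are 20 mm wide; open, the fingers measure 119 mm over their backs; the gripper's body (75 mm by 180 mm) begins 59 mm behind the grasp point.
Start: joints at [1.161, 0.491, 1.559, -0, 1.092, -0.106], TCP at [186.952, 596.404, 194.061] pointing down, gripper open.
Joint ranges: [-3.1, 3.1], [-0.84, 2.19], [0.05, 2.79], [-1.13, 4.28], [0.06, 2.93], [-2.69, 2.69]. Speed limits (rad/s): [2.22, 2.22, 2.79, 3.14, 3.14, 3.14].

### API

Orientations are given as [roll, pitch, yaw] about the fixed x, y, z axes, in that order (R = Rz(yaw) Ry(pitch) Rx(roll)).
In Python, from cell import env gives the robot as it stands.
- The arm moves only by the tool drive_tool, never from a script. Its argument "increments" is a list of rows, each a list of 2 entries, a list of its own where there are three numbers: the shift along the tool's x, y, z as a fraction of full scale, then the turn, a rotation vector about the tool's x, y, z as a fraction of full scale. In form: [[[x, y, z], [ax, ay, az]], ...]. A call has 1 to 5 rows; each row shifts and turns the commanded pose from where the row before left it, along the tool's axes as they then stand; what a row does not reach is not made up. Full scale, the value 1, is 30 mm for a shift and 0.08 rad for a turn. A row lasts 1/12 s, in which the tool goes at most 41.7 mm and 7.16 degrees, less where a joint would pass 70% of its speed; a pose out of reach is approached as far as the arm can. A call with a number of a shift or a turn outside -1 to 1 is refused whole. A call with a gripper value outside its range is refused whole. "jaw" is the opening, from -1 (shut) to 1 (fully open), so that 0 is half open, set as the call begins (left out, the last holds). The fingers move at their own pace and stop on an object; the grip force is fixed at half the most. Time passes only in rows, so rows that do not move let the fingers close. It gives the time, the measured TCP pose, the force and the opening at its end, in the units of the state.
- env.state(): the state, without advancing time (a new reading comes with each control period).
- env.read_camera(name): name is "side" or "top"; returns a dict with "pixels" (480x640x3 uint8, blue, green, red), "vertical_fov" (degrees; the focal length in pixels is half the picture's height over the tangent of half this angle, whatever the lens; pixels are square), "cx", "cy" (the principal point, pixels), "world_to_cam" (4x4, takes a point from world to camera coordinates). Camera axes: x right, y down, z forward; pixel columns grow to the right and rows downward; lengths in mm; the calibration is good to about 2 mm. A picture is of the moment at which its call begins. There is no depth.
- env.job_done(): hands the job in, once; it reports no verdict.
Trained networks look in a picture, given as the dict that the camera call returned (one of the last four; its "shot" number tells which), for a name from the list of things; names that differ only in an ending like _2 or _b are one class to them, and where a whole thing is asked for, a point or a joint stands for the part that bears it (a point fixed in the world has none). Each returns a list of dicts, best first, with "score" (0 to 1); they miss things now and then, are a little off and sometimes report something else, mostly with a low value. They report only what shows in the picture. A call takes as long as a camera call. They do not tell look-alikes from the thing itself.
- env.boxes_of(target, picture): "point" ([x, y, z] in mm, in world coordinates, good to about 4 mm: the middle of the surface that is visible of it).
- env.tip_of(target, picture): "point" ([x, y, z] in mm, in world coordinates, good to about 4 mm: a listed point, or the origin of a listed thing).
The state is a dict: "t": time; "joints": joint angles; "qvel": joint speeds; "tau": joint torques, N m; "eef_pos": TCP position; "tcp_rot": TCP orientation; "ft_force": force on the tool from outside, world axes, zero at the start; "moment": the same for the moment, N m; "opening": opening from 0.0 (shut) to 1.0 (fully open).
Only numpy, scipy, OpenCV 4.12 (cv2) and the standard library are available. Lean on these libraries where they do the work, as an engineer would, in place of code of your own. Each camera call takes 0.05 s, during which the arm holds its last target.

## Working session

There is one attempt and no reset: what is moved stays moved. The work goes in short steps, Python scripts to look and compute and a tool call to move; the robot and the scene stay as the last step left them, time stands still between calls to the robot, and variables do not carry over. Pictures are saved under pics/ and viewed, and the job is handed in when it is done.

Besides the shell and the picture viewer there is one more tool, called after "Request:" in YAML: its name, and indented under it one key for each argument. drive_tool: Moves the arm, as the interface text tells. Its arguments: {"type":"object","properties":{"increments":{"type":"array","items":{"type":"array"}},"jaw":{"type":"number"}},"required":["increments"]}

```bash
ls; mkdir -p pics; cat > h.py <<'E'
from cell import env
import numpy as np, cv2
def shot(name,fn=None):
    p=env.read_camera(name)
    if fn: cv2.imwrite('pics/'+fn,p['pixels'])
    return p
def proj(p,P):
    W=np.array(p['world_to_cam']);f=240/np.tan(np.radians(p['vertical_fov'])/2)
    c=W[:3,:3]@np.array(P,float)+W[:3,3]
    return np.array([p['cx']+f*c[0]/c[2],p['cy']+f*c[1]/c[2]])
def ray(p,u,v,z):
    W=np.array(p['world_to_cam']);f=240/np.tan(np.radians(p['vertical_fov'])/2)
    d=W[:3,:3].T@np.array([(u-p['cx'])/f,(v-p['cy'])/f,1]);o=-W[:3,:3].T@W[:3,3]
    return o+d*(z-o[2])/d[2]
E
python3 - <<'E'
from h import *
print(env.state())
for n in('top','side'):
    p=shot(n,n+'0.png')
    print(n,p['vertical_fov'],p['cx'],p['cy'],np.round(p['world_to_cam'],3).tolist(),[k for k in p])
    for t in['housing','pin0','pin1','shutter','shutter_tab','mark','cover','bin','jar','tumbler','fresh0','spent0','bay0']:
        for f in('tip_of','boxes_of'):
            try: r=getattr(env,f)(t,p)
            except Exception as e: r=[];print(t,f,e)
            print(t,f,[(np.round(a['point']).tolist(),round(a['score'],2)) for a in r][:5])
E
```

```text
pics
{'t': 0.0, 'joints': array([ 1.16139814e+00,  4.91539698e-01,  1.55946973e+00, -2.82890405e-05,
        1.09169292e+00, -1.05612074e-01]), 'qvel': array([-3.75630451e-04, -8.08857502e-04, -3.44879347e-05, -4.77690063e-04,
       -7.67452453e-04,  5.35660735e-05]), 'tau': array([ 2.44233788e-04, -6.12628126e+01, -2.58196628e+01,  6.92646252e-02,
        4.80137661e-02, -1.12395646e-04]), 'eef_pos': array([186.84149125, 596.12939373, 193.46711574]), 'tcp_rot': array([-3.14048649e+00, -9.20299954e-05,  2.83781954e+00]), 'ft_force': array([-0.34727761,  1.34439495, -0.79302282]), 'moment': array([ 0.01296125, -0.0213667 , -0.02242337]), 'opening': 1.0041321381942343}
top 51.369986776750245 322.5751925019924 240.73828437219814 [[0.012, -1.0, 0.017, 29.815], [-0.996, -0.014, -0.086, 520.517], [0.087, -0.015, -0.996, 1156.871], [0.0, 0.0, 0.0, 1.0]] ['pixels', 'vertical_fov', 'cx', 'cy', 'world_to_cam', 'shot']
housing tip_of []
housing boxes_of [([624.0, -15.0, 36.0], 0.74), ([523.0, -10.0, 75.0], 0.27)]
pin0 tip_of [([576.0, 77.0, 70.0], 0.86), ([460.0, -103.0, 67.0], 0.73)]
pin0 box
[... 2515 characters left out ...]
7.0, 303.0, -3.0], 0.62)]
bin boxes_of [([602.0, -291.0, 7.0], 0.78)]
jar tip_of [([677.0, 303.0, -1.0], 0.84)]
jar boxes_of [([672.0, 280.0, 62.0], 0.67)]
tumbler tip_of [([732.0, 162.0, -2.0], 0.75)]
tumbler boxes_of [([731.0, 153.0, 57.0], 0.97)]
fresh0 tip_of [([280.0, 392.0, 5.0], 0.94), ([544.0, 253.0, -1.0], 0.92), ([377.0, 314.0, 1.0], 0.85), ([526.0, 340.0, 3.0], 0.81), ([483.0, 442.0, -0.0], 0.78)]
fresh0 boxes_of [([542.0, 242.0, 24.0], 0.92), ([477.0, 417.0, 27.0], 0.9), ([280.0, 378.0, 30.0], 0.86), ([376.0, 302.0, 30.0], 0.62), ([524.0, 327.0, 30.0], 0.6)]
spent0 tip_of []
spent0 boxes_of []
bay0 tip_of [([729.0, 162.0, -4.0], 0.45)]
bay0 boxes_of [([607.0, -97.0, 36.0], 0.63)]
```

View pics/top0.png

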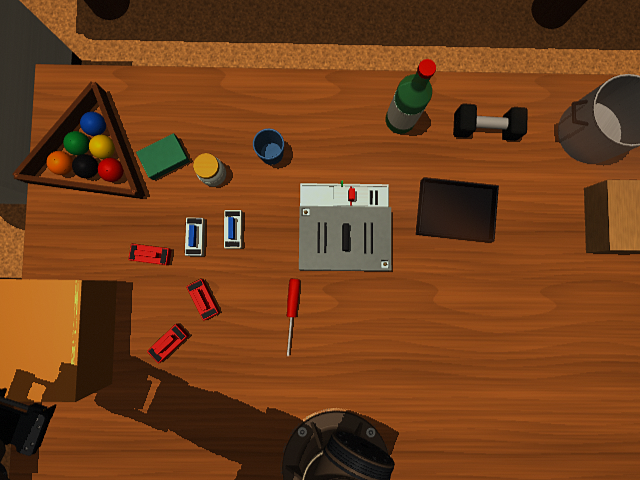

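View pics/side0.png

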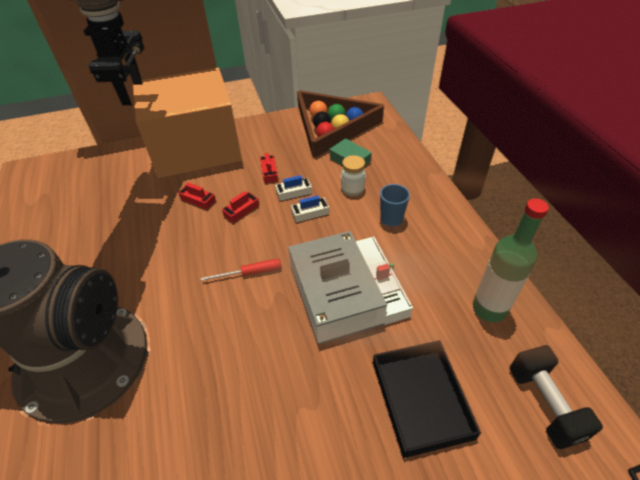

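```bash
python3 - <<'E'
import cv2,numpy as np
a=cv2.imread('pics/top0.png');b=cv2.imread('pics/side0.png')
c=cv2.resize(a[175:280,290:400],None,fx=5,fy=5,interpolation=cv2.INTER_NEAREST)
cv2.imwrite('pics/c1.png',c)
c=cv2.resize(b[225:345,280:420],None,fx=5,fy=5,interpolation=cv2.INTER_NEAREST)
cv2.imwrite('pics/c2.png',c)
c=cv2.resize(a[200:260,170:260],None,fx=8,fy=8,interpolation=cv2.INTER_NEAREST)
cv2.imwrite('pics/c3.png',c)
E
```

```text
(no output)
```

View pics/c1.png

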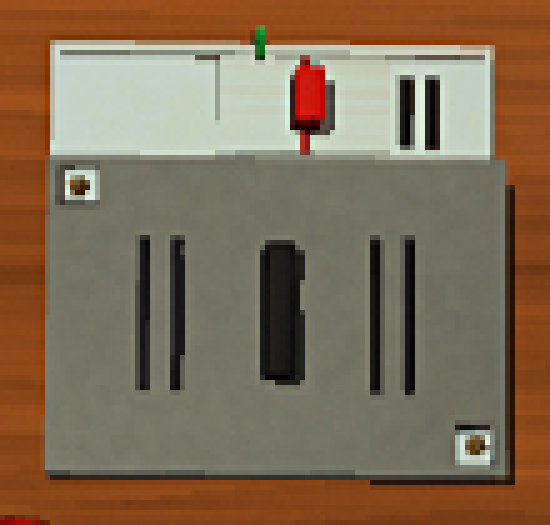

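View pics/c2.png

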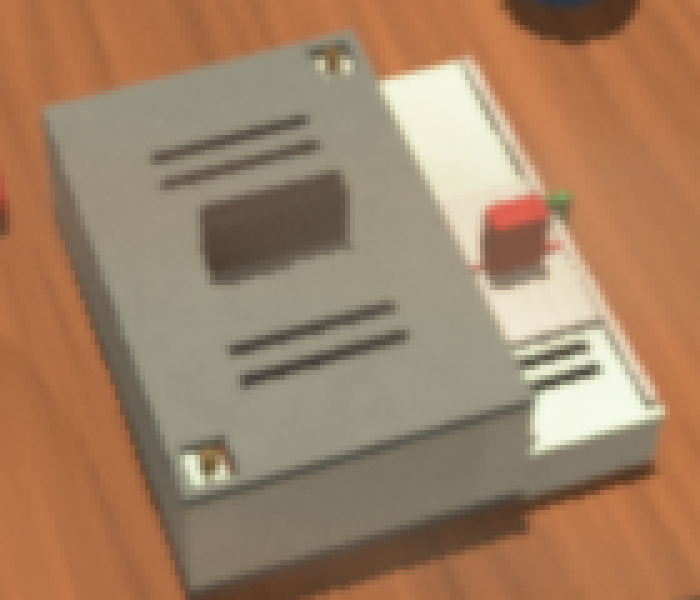

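View pics/c3.png

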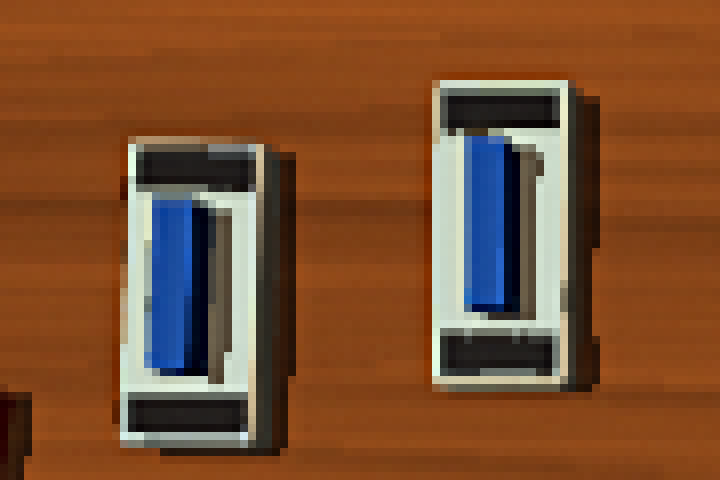

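```bash
python3 - <<'E'
from h import *
p=shot('top');s=shot('side')
def T(u,v,z):return np.round(ray(p,290+u/5-.5,175+v/5-.5,z)[:2],1)
def S(u,v,z):return np.round(ray(s,280+u/5-.5,225+v/5-.5,z)[:2],1)
for n,a in dict(TL=(50,157),TR=(506,161),BR=(506,472),BL=(45,470)).items(): print(n,T(*a,76))
for n,a in dict(L=(43,110),T=(354,35),R=(532,402),B=(182,500)).items(): print('S',n,S(*a,76))
print('pins',T(79,184,84),T(475,444,84),S(334,50,84),S(208,452,84))
print('bar',T(280,243,106),T(280,380,106),S(272,188,106))
print('tab',T(309,90,75),S(516,205,75),'mark',T(261,28,46),S(560,195,46))
print('holes',T(80,186,76),T(475,446,76))
W=np.array(p['world_to_cam']);print(-W[:3,:3].T@W[:3,3])
W=np.array(s['world_to_cam']);print(-W[:3,:3].T@W[:3,3])
E
```

```text
TL [594.   90.7]
TR [ 595.2 -116.6]
BR [ 453.9 -116.6]
BL [452.2  90.6]
S L [451.2  93.1]
S T [595.   91.2]
S R [ 592.6 -115.7]
S B [ 450.3 -113.9]
pins [580.6  77.2] [ 466.  -101.5] [580.7  78.5] [ 464.7 -101.8]
bar [552.5 -12.2] [492.  -12.7] [523.7  -4.2]
tab [626.7 -26.7] [625.7 -22. ] mark [661.1  -6.1] [657.4  -2.2]
holes [580.9  76.9] [ 465.5 -102.6]
[ 417.87056576   54.80949374 1196.89512254]
[ 341.83434882 -543.25094286  799.75856237]
```

```bash
cat > go.py <<'E'
import sys
from h import *
from scipy.spatial.transform import Rotation as Ro
def tgt(x,y,z,psi=np.pi,tilt=True):
    s=env.state();r=s['tcp_rot']
    R=Ro.from_euler('xyz',r)
    Rt=Ro.from_euler('xyz',[np.pi,0,psi])
    d=R.inv().apply(np.array([x,y,z])-s['eef_pos'])/30
    v=(R.inv()*Rt).as_rotvec()/0.08
    print('at',np.round(s['eef_pos'],1),np.round(r,4),'F',np.round(s['ft_force'],1),'op',round(s['opening'],3),'t',round(s['t'],2))
    n=max(1,int(np.ceil(max(abs(d).max(),abs(v).max(),np.linalg.norm(d)*30/41))))
    print('total',np.round(d,3),np.round(v,3),'rows',n,'each',np.round(d/n,3),np.round(v/n,3))
if __name__=='__main__': 
    a=[float(q) for q in sys.argv[1:]]
    tgt(*a)
E
python3 go.py 250 430 300 3.14159
```

```text
at [187.  596.4 194.1] [3.1415 0.     2.8378] F [ 0.  -0.  -0.2] op 1.004 t 2.7
total [-3.664 -4.664 -3.532] [ 1.000e-03  0.000e+00 -3.797e+00] rows 6 each [-0.611 -0.777 -0.589] [ 0.     0.    -0.633]
```

Request:
drive_tool:
  increments:
    - [[-0.25, -0.8, -0.7], [0, 0, 0]]
    - [[-0.25, -0.8, -0.7], [0, 0, 0]]
    - [[-0.25, -0.8, -0.7], [0, 0, 0]]
    - [[-0.25, -0.8, -0.7], [0, 0, 0]]
    - [[-0.25, -0.8, -0.7], [0, 0, 0]]
  jaw: -0.2

```text
t: 3.12
eef_pos: [186.6, 469.4, 299.9]
tcp_rot: [3.141, 0.0, 2.838]
ft_force: [-0.4, 0.6, -0.5]
opening: 0.707
```

```bash
python3 go.py 625 -26 150 3.14159
```

```text
at [186.6 469.4 299.9] [3.1415 0.     2.838 ] F [-0.4  0.6 -0.5] op 0.707 t 3.12
total [-18.882 -11.391   4.997] [ 1.000e-03  0.000e+00 -3.795e+00] rows 19 each [-0.994 -0.6    0.263] [ 0.   0.  -0.2]
```

Request:
drive_tool:
  increments:
    - [[-0.9, -0.8, 0], [0, 0, -0.76]]
    - [[-0.9, -0.8, 0], [0, 0, -0.76]]
    - [[-0.9, -0.8, 0], [0, 0, -0.76]]
    - [[-0.9, -0.8, 0], [0, 0, -0.76]]
    - [[-0.9, -0.8, 0], [0, 0, -0.76]]

```text
t: 3.53
eef_pos: [297.8, 327.1, 299.5]
tcp_rot: [3.141, 0.001, -3.138]
ft_force: [0.3, 0.5, 0.6]
opening: 0.41
```

```bash
python3 go.py 625 -26 150 3.14159
```

```text
at [297.8 327.1 299.5] [ 3.1410e+00  7.0000e-04 -3.1378e+00] F [0.3 0.5 0.6] op 0.41 t 3.53
total [-10.857 -11.816   4.982] [0.008 0.009 0.048] rows 13 each [-0.835 -0.909  0.383] [0.001 0.001 0.004]
```

Request:
drive_tool:
  increments:
    - [[-0.9, -0.95, 0], [0, 0, 0]]
    - [[-0.9, -0.95, 0], [0, 0, 0]]
    - [[-0.9, -0.95, 0], [0, 0, 0]]
    - [[-0.9, -0.95, 0], [0, 0, 0]]
    - [[-0.9, -0.95, 0], [0, 0, 0]]

```text
t: 3.95
eef_pos: [433.5, 184.5, 299.3]
tcp_rot: [3.141, 0.001, -3.142]
ft_force: [0.1, 0.6, 0.3]
opening: 0.4
```

Request:
drive_tool:
  increments:
    - [[-0.9, -0.95, 0.3], [0, 0, 0]]
    - [[-0.9, -0.95, 0.3], [0, 0, 0]]
    - [[-0.9, -0.95, 0.3], [0, 0, 0]]
    - [[-0.9, -0.95, 0.3], [0, 0, 0]]
    - [[-0.9, -0.95, 0.3], [0, 0, 0]]

```text
t: 4.37
eef_pos: [568.6, 42.0, 253.7]
tcp_rot: [3.141, 0.0, 3.142]
ft_force: [0.1, 0.7, 0.0]
opening: 0.399
```

```bash
python3 go.py 625 -26 150 3.14159
```

```text
at [568.6  42.  253.7] [3.1414e+00 3.0000e-04 3.1415e+00] F [0.1 0.7 0. ] op 0.399 t 4.37
total [-1.88  -2.268  3.456] [ 0.002  0.004 -0.001] rows 4 each [-0.47  -0.567  0.864] [ 0.     0.001 -0.   ]
```

Request:
drive_tool:
  increments:
    - [[-0.47, -0.575, 0.85], [0, 0, 0]]
    - [[-0.47, -0.575, 0.85], [0, 0, 0]]
    - [[-0.47, -0.575, 0.85], [0, 0, 0]]
    - [[-0.47, -0.575, 0.85], [0, 0, 0]]
    - [[0, 0, 0.9], [0, 0, 0]]

```text
t: 4.78
eef_pos: [626.1, -28.1, 123.7]
tcp_rot: [-3.141, 0.002, 3.14]
ft_force: [1.4, 0.0, -1.0]
opening: 0.401
```

```bash
python3 - <<'E'
from h import *
for n in('top','side'):
    p=shot(n)
    im=p['pixels'];u=[int(x) for x in proj(p,[625,-26,80])]
    c=im[u[1]-50:u[1]+50,u[0]-65:u[0]+65];cv2.imwrite('pics/%s1.png'%n,cv2.resize(c,None,fx=6,fy=6))
E
python3 go.py 625 -27 48
```

```text
at [622.1 -25.7 120.9] [ 3.1404 -0.0071  3.1405] F [-0.3 -0.6  0.4] op 0.4 t 4.88
total [-0.113 -0.047  2.43 ] [ 0.015 -0.088 -0.014] rows 3 each [-0.038 -0.016  0.81 ] [ 0.005 -0.029 -0.005]
```

View pics/side1.png

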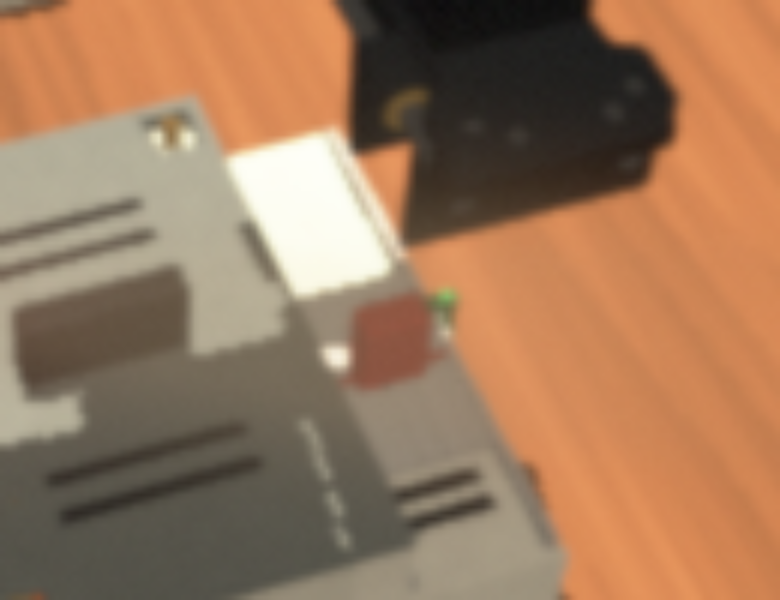

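```bash
python3 - <<'E'
from h import *
p=shot('side')
im=p['pixels'].copy()
for P in([622,-26,121],[622,-26,140],[625,-26,75],[622,-26,200],[622,-45,121],[622,-7,121]):
    u=proj(p,P);cv2.circle(im,tuple(int(round(x)) for x in u),2,(255,0,255),-1)
cv2.imwrite('pics/s2.png',im)
E
```

```text
(no output)
```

View pics/s2.png

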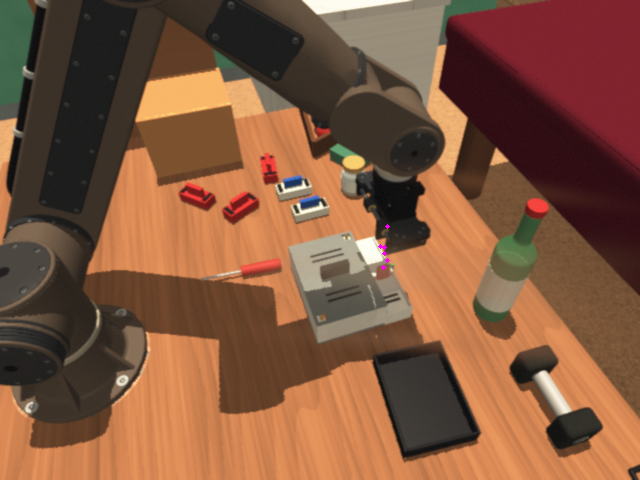

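```bash
python3 - <<'E'
from h import *
p=shot('top')
im=p['pixels'].copy()
for P in([622,-26,121],[625,-26,75],[622,-26,200],[622,-45,121],[622,-7,121]):
    u=proj(p,P);cv2.circle(im,tuple(int(round(x)) for x in u),2,(255,0,255),-1)
cv2.imwrite('pics/t2.png',im[80:320,220:480].repeat(3,0).repeat(3,1)[:600])
print(proj(p,[186.9,596.4,194])); s=shot('side');print(proj(s,[186.9,596.4,194]),proj(s,[186.9,596.4,300]))
E
```

```text
[ 34.16842066 399.83226386]
[135.22172781 102.90792662] [120.24284984  63.00032356]
```

View pics/t2.png

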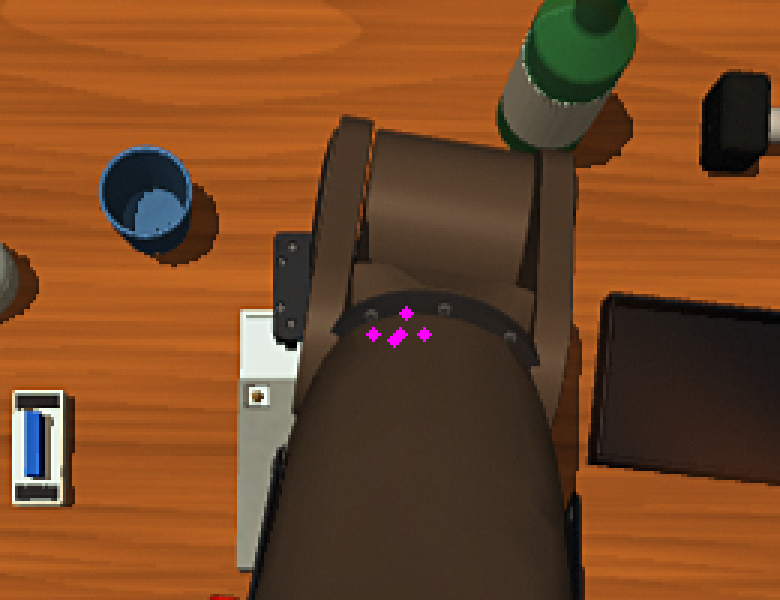

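```bash
python3 - <<'E'
from h import *
p=shot('top')
for z in(150,200,240):print(z,[ray(p,220+u/3,80+v/3,z).round() for u,v in((275,235),(275,340))])
s=shot('side')
im=s['pixels'];cv2.imwrite('pics/s3.png',cv2.resize(im[150:290,340:460],None,fx=5,fy=5))
for z in(121,140,180,200,240):print(z,[ray(s,u,v,z).round() for u,v in((409,240),(428,232),(385,243),(392,215))])
E
```

```text
150 [array([685.,  64., 150.]), array([610.,  63., 150.])]
200 [array([673.,  64., 200.]), array([601.,  63., 200.])]
240 [array([662.,  63., 240.]), array([593.,  62., 240.])]
121 [array([685., -10., 121.]), array([733.,  -3., 121.]), array([635.,  -2., 121.]), array([682.,  68., 121.])]
140 [array([676., -25., 140.]), array([722., -18., 140.]), array([627., -17., 140.]), array([672.,  51., 140.])]
180 [array([655., -57., 180.]), array([699., -50., 180.]), array([610., -49., 180.]), array([652.,  15., 180.])]
200 [array([645., -72., 200.]), array([687., -66., 200.]), array([601., -65., 200.]), array([642.,  -3., 200.])]
240 [array([ 625., -104.,  240.]), array([664., -97., 240.]), array([584., -97., 240.]), array([622., -39., 240.])]
```

View pics/s3.png

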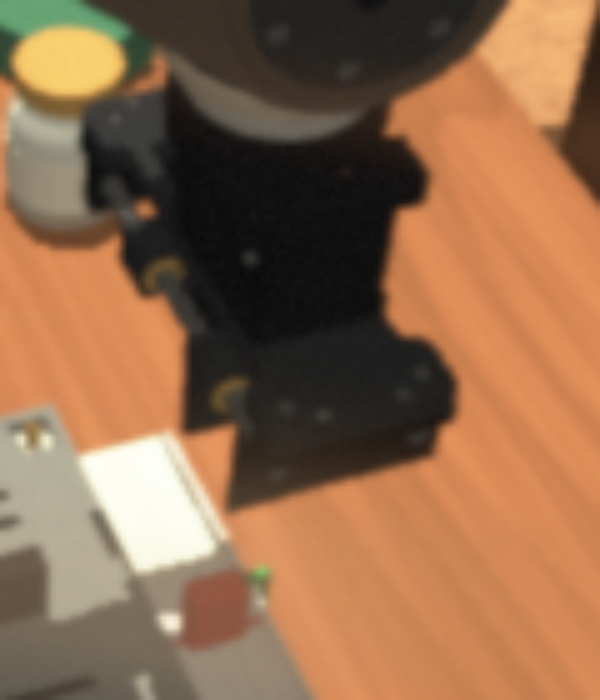

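Request:
drive_tool:
  increments:
    - [[-0.1, -0.05, 0.8], [0, -0.08, 0]]
    - [[0, 0, 0.8], [0, 0, 0]]
    - [[0, 0, 0.8], [0, 0, 0]]
    - [[0, 0, 0], [0, 0, 0]]

```text
t: 5.47
eef_pos: [625.8, -26.1, 50.8]
tcp_rot: [3.141, 0.003, -3.141]
ft_force: [-0.4, 0.6, -0.8]
opening: 0.394
```

Request:
drive_tool:
  increments:
    - [[0, 0, 0], [0, 0, 0]]
    - [[0, 0, 0], [0, 0, 0]]
    - [[0, 0, 0], [0, 0, 0]]
    - [[0, 0, 0], [0, 0, 0]]
    - [[0, 0, 0], [0, 0, 0]]
  jaw: -1

```text
t: 5.88
eef_pos: [628.0, -26.9, 54.5]
tcp_rot: [-3.141, 0.009, -3.141]
ft_force: [-1.0, -0.1, 11.3]
opening: 0.105
```

Request:
drive_tool:
  increments:
    - [[0, 0, 0], [0, 0, 0]]
    - [[0, 0, 0], [0, 0, 0]]
    - [[0, 0, 0], [0, 0, 0]]

```text
t: 6.13
eef_pos: [628.2, -26.8, 54.7]
tcp_rot: [-3.141, 0.009, -3.141]
ft_force: [-0.1, 0.1, 8.1]
opening: 0.003
```

```bash
python3 - <<'E'
from h import *
s=shot('side')
im=s['pixels'];cv2.imwrite('pics/s4.png',cv2.resize(im[200:320,330:450],None,fx=5,fy=5))
E
python3 go.py 625 -60 48
```

```text
at [628.2 -26.8  54.7] [-3.1413  0.0094 -3.1414] F [-0.7 -0.8  8.8] op 0.008 t 6.18
total [ 0.109 -1.106  0.222] [-0.004  0.117  0.003] rows 2 each [ 0.055 -0.553  0.111] [-0.002  0.058  0.001]
```

View pics/s4.png

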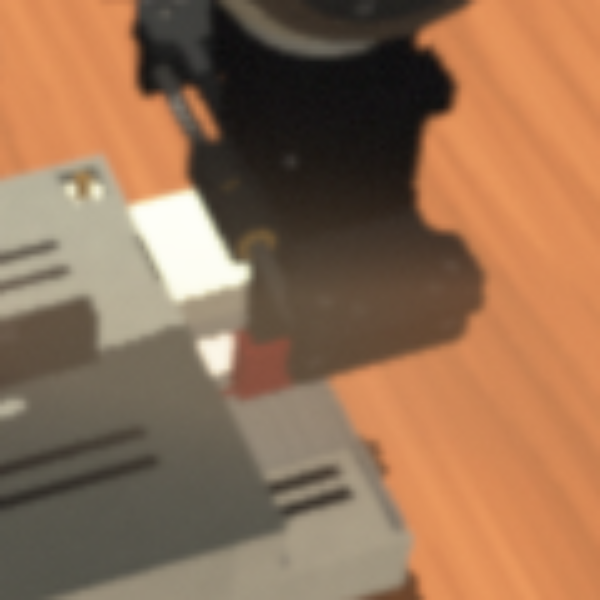

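```bash
python3 - <<'E'
from h import *
s=shot('side')
im=s['pixels']
k=6;x0,y0=340,210
c=cv2.resize(im[y0:y0+90,x0:x0+100],None,fx=k,fy=k,interpolation=cv2.INTER_NEAREST)
def P(a):
    u=proj(s,a);return (int((u[0]-x0+.5)*k),int((u[1]-y0+.5)*k))
def box(cx,cy,hx,hy,z0,z1,col):
    q=[(cx-hx,cy-hy),(cx+hx,cy-hy),(cx+hx,cy+hy),(cx-hx,cy+hy)]
    for i in range(4):
        a,b=q[i],q[(i+1)%4]
        for z in(z0,z1):cv2.line(c,P((*a,z)),P((*b,z)),col,1)
        cv2.line(c,P((*a,z0)),P((*a,z1)),col,1)
box(625,-26,13,7,41,75,(0,255,255))
box(628,-27,10,12,54.7,113,(255,0,255))
cv2.imwrite('pics/s5.png',c)
E
```

```text
(no output)
```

View pics/s5.png

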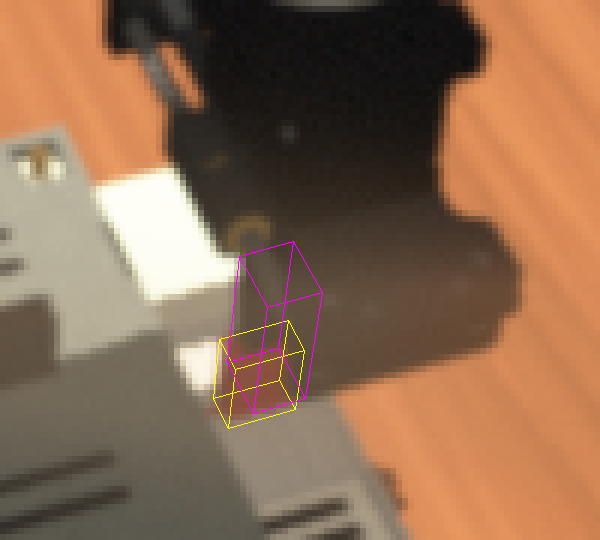

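Request:
drive_tool:
  increments:
    - [[0, 0.5, -1], [0, 0, 0]]
    - [[0, 1, -1], [0, 0, 0]]
    - [[0, 1, -0.5], [0, 0, 0]]
    - [[0, 0, 0], [0, 0, 0]]
    - [[0, 0, 0], [0, 0, 0]]

```text
t: 6.65
eef_pos: [627.0, 49.0, 128.8]
tcp_rot: [-3.142, 0.009, -3.139]
ft_force: [-0.1, 0.0, 0.9]
opening: 0.007
```

```bash
python3 - <<'E'
from h import *
st=env.state();print(st['eef_pos'],st['tcp_rot'],st['ft_force'],st['opening'])
s=shot('side')
X,Y,Z=env.state()['eef_pos']
im=s['pixels']
k=6;x0,y0=330,190
c=cv2.resize(im[y0:y0+100,x0:x0+100],None,fx=k,fy=k,interpolation=cv2.INTER_NEAREST)
def P(a):
    u=proj(s,a);return (int((u[0]-x0+.5)*k),int((u[1]-y0+.5)*k))
def box(cx,cy,hx,hy,z0,z1,col):
    q=[(cx-hx,cy-hy),(cx+hx,cy-hy),(cx+hx,cy+hy),(cx-hx,cy+hy)]
    for i in range(4):
        a,b=q[i],q[(i+1)%4]
        for z in(z0,z1):cv2.line(c,P((*a,z)),P((*b,z)),col,1)
        cv2.line(c,P((*a,z0)),P((*a,z1)),col,1)
box(625,-26,13,7,41,75,(0,255,255))
box(X,Y,10,12,Z,Z+60,(255,0,255))
cv2.imwrite('pics/s6.png',c)
E
```

```text
[627.03229632  48.95535081 128.8462484 ] [-3.14156745  0.0088549  -3.13905318] [-0.14112619  0.01737711  0.9034315 ] 0.006542564224221374
```

View pics/s6.png

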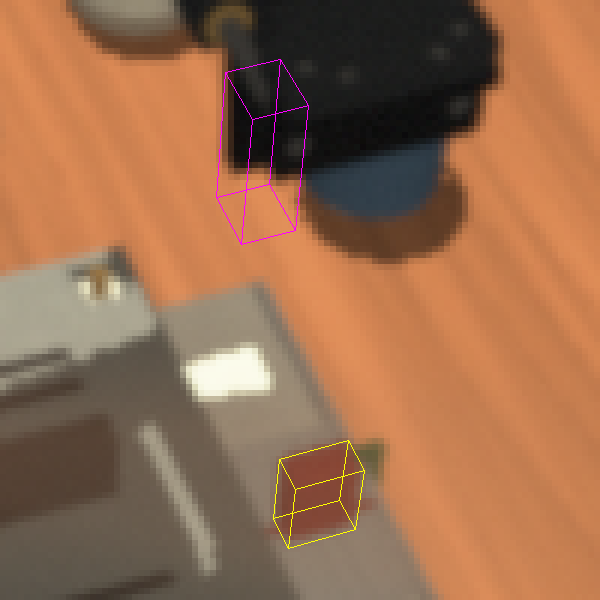

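```bash
python3 - <<'E'
from h import *
st=env.state()
s=shot('side');t=shot('top')
X,Y,Z=st['eef_pos']
for nm,p,x0,y0 in(('s',s,330,130),('t',t,240,90)):
    k=5;c=cv2.resize(p['pixels'][y0:y0+120,x0:x0+150],None,fx=k,fy=k,interpolation=cv2.INTER_NEAREST)
    def P(a):
        u=proj(p,a);return (int((u[0]-x0+.5)*k),int((u[1]-y0+.5)*k))
    def box(cx,cy,hx,hy,z0,z1,col):
        q=[(cx-hx,cy-hy),(cx+hx,cy-hy),(cx+hx,cy+hy),(cx-hx,cy+hy)]
        for i in range(4):
            a,b=q[i],q[(i+1)%4]
            for z in(z0,z1):cv2.line(c,P((*a,z)),P((*b,z)),col,1)
            cv2.line(c,P((*a,z0)),P((*a,z1)),col,1)
    box(X,Y,10,12,Z,Z+60,(255,0,255))
    box(X,Y,37.5,90,Z+78,Z+118,(0,255,0))
    cv2.imwrite('pics/%s7.png'%nm,c)
E
```

```text
(no output)
```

View pics/s7.png

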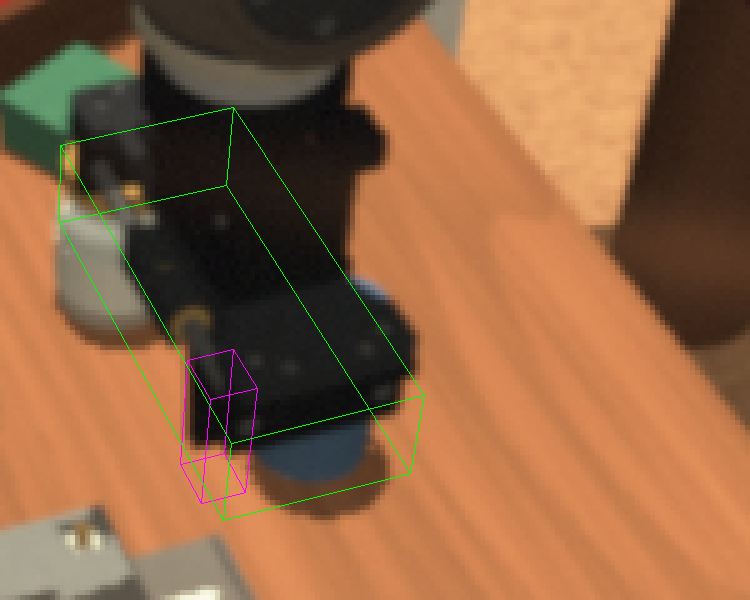

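View pics/t7.png

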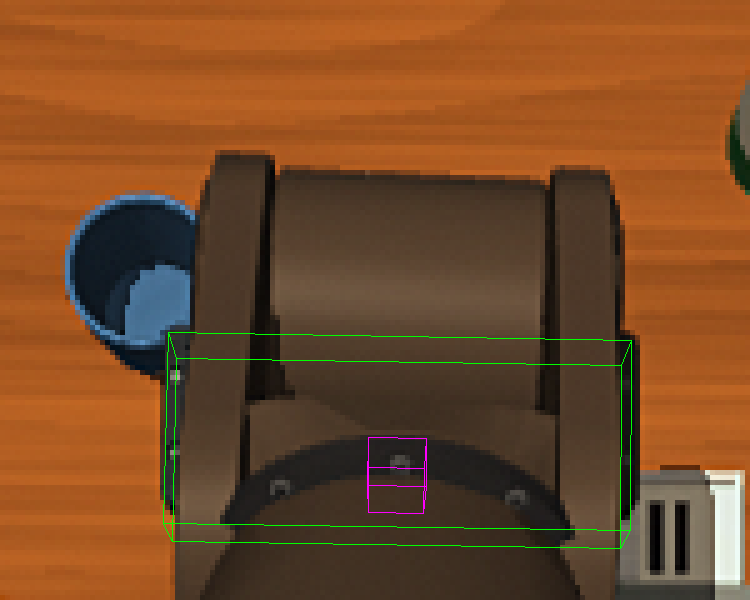

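```bash
python3 - <<'E'
from h import *
s=shot('side')
im=cv2.imread('pics/side0.png')
k=6;x0,y0=60,0
c=cv2.resize(im[y0:y0+130,x0:x0+130],None,fx=k,fy=k,interpolation=cv2.INTER_NEAREST)[:600]
C=np.array([186.9,596.4,0]);ty=np.array([.299,.954,0]);tx=np.array([-.954,.299,0])
def P(a):
    u=proj(s,a);return (int((u[0]-x0+.5)*k),int((u[1]-y0+.5)*k))
for sg in(1,-1):
  for z,col in((194,(255,0,255)),(214,(0,255,0))):
    q=[P(C+sg*ty*a+tx*b+np.array([0,0,z])) for a,b in((47,-10),(47,10),(59,10),(59,-10))]
    cv2.polylines(c,[np.array(q)],True,col,1)
cv2.imwrite('pics/s8.png',c)
E
```

```text
(no output)
```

View pics/s8.png

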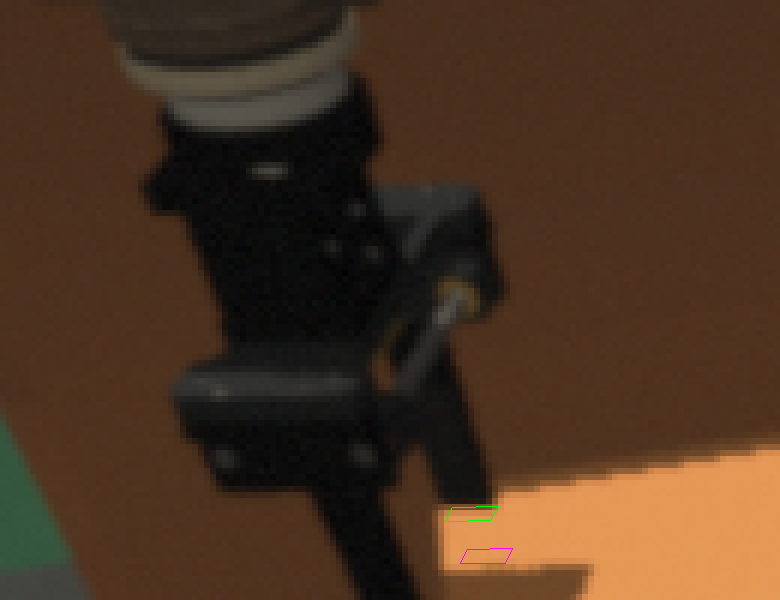

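Request:
drive_tool:
  increments:
    - [[0.05, -1, 0], [0, 0.1, 0]]
    - [[0, -1, 0], [0, 0, 0]]
    - [[0, -0.5, 0], [0, 0, 0]]
    - [[0, 0, 0.5], [0, 0, 0]]
    - [[0, 0, 0], [0, 0, 0]]
  jaw: -0.2

```text
t: 7.27
eef_pos: [624.1, -28.8, 110.1]
tcp_rot: [3.141, -0.005, 3.139]
ft_force: [-0.0, -0.5, -1.6]
opening: 0.297
```

```bash
python3 go.py 625 -27 30
```

```text
at [624.1 -28.8 110.1] [ 3.1409 -0.0051  3.1389] F [-0.  -0.5 -1.6] op 0.297 t 7.27
total [-0.044  0.058  2.668] [ 0.008 -0.064 -0.034] rows 3 each [-0.015  0.019  0.889] [ 0.003 -0.021 -0.011]
```

Request:
drive_tool:
  increments:
    - [[0, 0, 0], [0, 0, 0]]
    - [[0, 0.03, 0.6], [0, 0, 0]]
    - [[0, 0.03, 0.6], [0, 0, 0]]
    - [[0, 0, 0.6], [0, 0, 0]]
    - [[0, 0, 0], [0, 0, 0]]

```text
t: 7.68
eef_pos: [623.7, -24.7, 55.9]
tcp_rot: [3.141, -0.006, -3.141]
ft_force: [-0.7, 0.1, -1.4]
opening: 0.399
```

Request:
drive_tool:
  increments:
    - [[0, 0, 0.5], [0, 0, 0]]
    - [[0, 0, 0.4], [0, 0, 0]]
    - [[0, 0, 0], [0, 0, 0]]

```text
t: 7.93
eef_pos: [624.3, -25.1, 30.1]
tcp_rot: [3.141, -0.004, -3.141]
ft_force: [-0.5, 1.0, -0.4]
opening: 0.398
```

```bash
python3 go.py 625 -27 30
```

```text
at [624.3 -25.1  30.1] [ 3.1411 -0.0041 -3.1411] F [-0.5  1.  -0.4] op 0.398 t 7.93
total [-0.022 -0.065  0.004] [ 0.006 -0.051  0.007] rows 1 each [-0.022 -0.065  0.004] [ 0.006 -0.051  0.007]
```

Request:
drive_tool:
  increments:
    - [[0, 0, 0], [0, 0, 0]]
    - [[0, 0, 0], [0, 0, 0]]
    - [[0, 0, 0], [0, 0, 0]]
    - [[0, 0, 0], [0, 0, 0]]
    - [[0, 0, 0], [0, 0, 0]]
  jaw: -1

```text
t: 8.35
eef_pos: [625.5, -25.5, 32.2]
tcp_rot: [-3.141, -0.0, -3.141]
ft_force: [-0.7, 0.4, 4.4]
opening: 0.146
```

Request:
drive_tool:
  increments:
    - [[0, 0, 0], [0, 0, 0]]
    - [[0, 0, 0], [0, 0, 0]]

```text
t: 8.52
eef_pos: [625.4, -25.5, 32.2]
tcp_rot: [-3.141, -0.001, -3.141]
ft_force: [-0.9, -0.4, 5.9]
opening: 0.145
```

Request:
drive_tool:
  increments:
    - [[0, -0.4, 0], [0, 0, 0]]
    - [[0, -0.4, 0], [0, 0, 0]]
    - [[0, 0, 0], [0, 0, 0]]
    - [[0, 0, 0], [0, 0, 0]]

```text
t: 8.85
eef_pos: [625.5, -50.3, 32.2]
tcp_rot: [-3.141, -0.0, 3.141]
ft_force: [-0.9, -1.9, 5.8]
opening: 0.147
```

Request:
drive_tool:
  increments:
    - [[0, -0.4, 0], [0, 0, 0]]
    - [[0, -0.2, 0], [0, 0, 0]]
    - [[0, 0, 0], [0, 0, 0]]
    - [[0, 0, 0], [0, 0, 0]]

```text
t: 9.18
eef_pos: [625.4, -59.1, 32.2]
tcp_rot: [3.131, -0.001, 3.14]
ft_force: [6.0, 60.1, 10.3]
opening: 0.17
```

Request:
drive_tool:
  increments:
    - [[0, 0.2, 0], [0, 0, 0]]
    - [[0, 0, 0], [0, 0, 0]]
    - [[0, 0, 0], [0, 0, 0]]

```text
t: 9.43
eef_pos: [625.5, -57.5, 32.2]
tcp_rot: [3.138, -0.001, -3.141]
ft_force: [1.8, 26.1, 7.9]
opening: 0.144
```

Request:
drive_tool:
  increments:
    - [[0, 0.06, 0], [0, 0, 0]]
    - [[0, 0, 0], [0, 0, 0]]
    - [[0, 0, 0], [0, 0, 0]]

```text
t: 9.68
eef_pos: [625.5, -57.4, 32.2]
tcp_rot: [3.139, -0.001, -3.141]
ft_force: [0.5, 14.2, 6.6]
opening: 0.148
```

Request:
drive_tool:
  increments:
    - [[0, 0, 0], [0, 0, 0]]
    - [[0, 0, 0], [0, 0, 0]]
    - [[0, 0, 0], [0, 0, 0]]
  jaw: -0.3

```text
t: 9.93
eef_pos: [625.0, -59.6, 31.4]
tcp_rot: [3.142, -0.002, -3.141]
ft_force: [-0.6, 0.5, 0.5]
opening: 0.299
```

Request:
drive_tool:
  increments:
    - [[0, 0, -0.6], [0, 0, 0]]
    - [[0, 0, -0.8], [0, 0, 0]]
    - [[0, 0, -1], [0, 0, 0]]
    - [[0, 0, -1], [0, 0, 0]]
    - [[0, 0, 0], [0, 0, 0]]

```text
t: 10.35
eef_pos: [627.4, -60.3, 139.0]
tcp_rot: [-3.14, 0.006, 3.142]
ft_force: [1.0, 0.2, 0.2]
opening: 0.347
```

```bash
python3 go.py 523 -12.5 130 3.14159;python3 - <<'E'
from h import *
s=shot('side')
im=s['pixels'];cv2.imwrite('pics/s9.png',cv2.resize(im[200:350,280:430],None,fx=4,fy=4))
E
```

```text
at [627.4 -60.3 139. ] [-3.14    0.006   3.1415] F [1.  0.2 0.2] op 0.347 t 10.35
total [3.483 1.595 0.275] [-0.02   0.076 -0.001] rows 4 each [0.871 0.399 0.069] [-0.005  0.019 -0.   ]
```

View pics/s9.png

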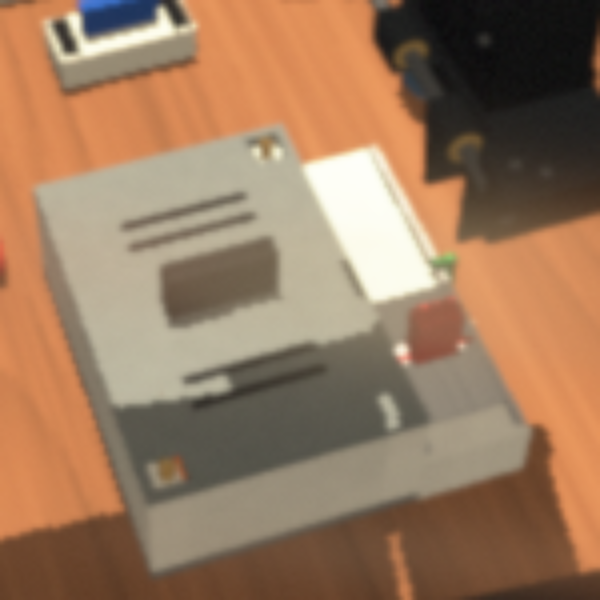

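Request:
drive_tool:
  increments:
    - [[0.85, 0.4, 0], [0, 0.07, 0]]
    - [[0.85, 0.4, 0], [0, 0, 0]]
    - [[0.85, 0.4, 0], [0, 0, 0]]
    - [[0.85, 0.4, 0], [0, 0, 0]]
    - [[0, 0, 0], [0, 0, 0]]

```text
t: 10.82
eef_pos: [518.6, -10.1, 133.1]
tcp_rot: [3.141, -0.012, -3.141]
ft_force: [1.2, 1.0, 0.5]
opening: 0.353
```

```bash
python3 go.py 522.5 -12.4 62 3.14159
```

```text
at [518.6 -10.1 133.1] [ 3.1407 -0.0118 -3.1407] F [1.2 1.  0.5] op 0.353 t 10.82
total [-0.158 -0.081  2.368] [ 0.011 -0.147  0.011] rows 3 each [-0.053 -0.027  0.789] [ 0.004 -0.049  0.004]
```

Request:
drive_tool:
  increments:
    - [[0, 0, 0], [0, 0, 0]]
    - [[0, 0, 0.6], [0, 0, 0]]
    - [[0, 0, 0.6], [0, 0, 0]]
    - [[0, 0, 0], [0, 0, 0]]
    - [[0, 0, 0], [0, 0, 0]]

```text
t: 11.23
eef_pos: [523.2, -12.0, 97.2]
tcp_rot: [3.141, -0.009, 3.141]
ft_force: [0.4, 0.3, 0.1]
opening: 0.352
```

```bash
python3 go.py 522.5 -12.4 62 3.14159
```

```text
at [523.2 -12.   97.2] [ 3.1413 -0.0092  3.1413] F [0.4 0.3 0.1] op 0.352 t 11.23
total [ 0.014 -0.012  1.174] [ 0.004 -0.115 -0.003] rows 2 each [ 0.007 -0.006  0.587] [ 0.002 -0.058 -0.002]
```

Request:
drive_tool:
  increments:
    - [[0, 0, 0.4], [0, -0.115, 0]]
    - [[0, 0, 0.4], [0, 0, 0]]
    - [[0, 0, 0.3], [0, 0, 0]]
    - [[0, 0, 0], [0, 0, 0]]
    - [[0, 0, 0], [0, 0, 0]]

```text
t: 11.65
eef_pos: [523.3, -11.8, 65.2]
tcp_rot: [3.141, 0.002, -3.142]
ft_force: [-0.0, 0.0, -0.5]
opening: 0.352
```

Request:
drive_tool:
  increments:
    - [[0, 0, 0], [0, 0, 0]]
    - [[0, 0, 0], [0, 0, 0]]
    - [[0, 0, 0], [0, 0, 0]]
    - [[0, 0, 0], [0, 0, 0]]
    - [[0, 0, 0], [0, 0, 0]]
  jaw: -1

```text
t: 12.07
eef_pos: [523.2, -11.8, 65.6]
tcp_rot: [-3.141, 0.003, -3.141]
ft_force: [-0.2, -0.1, 4.6]
opening: 0.144
```

Request:
drive_tool:
  increments:
    - [[0, 0, -0.4], [0, 0, 0]]
    - [[0, 0, -0.6], [0, 0, 0]]
    - [[0, 0, -0.6], [0, 0, 0]]
    - [[0, 0, -0.6], [0, 0, 0]]
    - [[0, 0, 0], [0, 0, 0]]

```text
t: 12.48
eef_pos: [523.9, -11.7, 133.6]
tcp_rot: [-3.141, 0.006, -3.141]
ft_force: [0.3, -0.2, -1.4]
opening: 0.15
```

```bash
python3 go.py 440 -250 120 3.14159;python3 - <<'E'
from h import *
s=shot('side')
im=s['pixels'];cv2.imwrite('pics/s10.png',cv2.resize(im[150:350,240:440],None,fx=3,fy=3))
E
```

```text
at [523.9 -11.7 133.6] [-3.1411  0.0061 -3.1413] F [ 0.3 -0.2 -1.4] op 0.15 t 12.48
total [ 2.802 -7.942  0.441] [-0.006  0.076  0.003] rows 8 each [ 0.35  -0.993  0.055] [-0.001  0.009  0.   ]
```

View pics/s10.png

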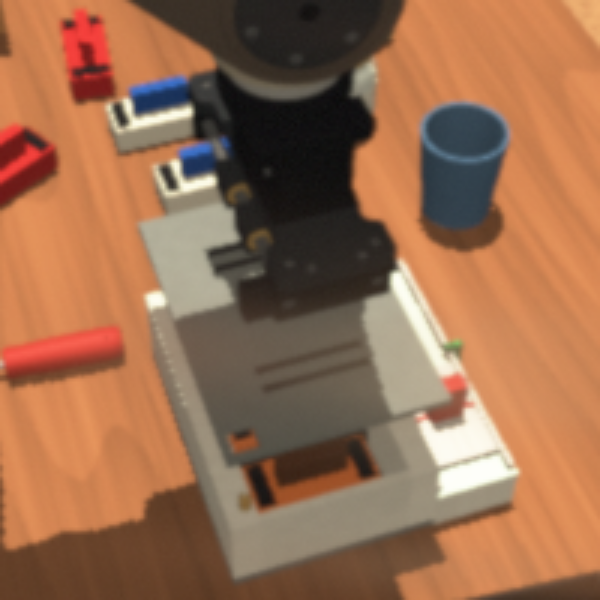

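Request:
drive_tool:
  increments:
    - [[0.1, -0.4, 0], [0, 0, 0]]
    - [[0.3, -0.8, 0], [0, 0, 0]]
    - [[0.3, -0.8, 0], [0, 0, 0]]
    - [[0.3, -0.8, 0], [0, 0, 0]]
    - [[0.3, -0.8, 0], [0, 0, 0]]

```text
t: 12.95
eef_pos: [482.4, -120.9, 129.5]
tcp_rot: [3.141, -0.0, -3.141]
ft_force: [0.4, -0.3, -3.6]
opening: 0.143
```

Request:
drive_tool:
  increments:
    - [[0.3, -0.8, 0], [0, 0, 0]]
    - [[0.3, -0.8, 0], [0, 0, 0]]
    - [[0.3, -0.8, 0], [0, 0, 0]]
    - [[0.3, -0.8, 0], [0, 0, 0]]
    - [[0.3, -0.8, 0], [0, 0, 0]]

```text
t: 13.37
eef_pos: [437.3, -240.9, 129.4]
tcp_rot: [3.14, 0.0, 3.142]
ft_force: [0.7, 0.9, -2.2]
opening: 0.145
```

Request:
drive_tool:
  increments:
    - [[0, -0.2, 0], [0, 0, 0]]
    - [[0, 0, 0], [0, 0, 0]]
    - [[0, 0, 0], [0, 0, 0]]
    - [[0, 0, 0], [0, 0, 0]]

```text
t: 13.7
eef_pos: [438.7, -244.9, 130.3]
tcp_rot: [3.141, 0.001, -3.141]
ft_force: [0.3, -0.2, -2.4]
opening: 0.146
```

```bash
python3 go.py 440 -250 20 3.14159;python3 - <<'E'
from h import *
s=shot('side')
im=s['pixels'];cv2.imwrite('pics/s11.png',cv2.resize(im,None,fx=1,fy=1))
E
```

```text
at [ 438.7 -244.9  130.3] [ 3.1406e+00  1.1000e-03 -3.1410e+00] F [ 0.3 -0.2 -2.4] op 0.146 t 13.7
total [-0.039 -0.175  3.676] [0.012 0.014 0.008] rows 4 each [-0.01  -0.044  0.919] [0.003 0.003 0.002]
```

View pics/s11.png

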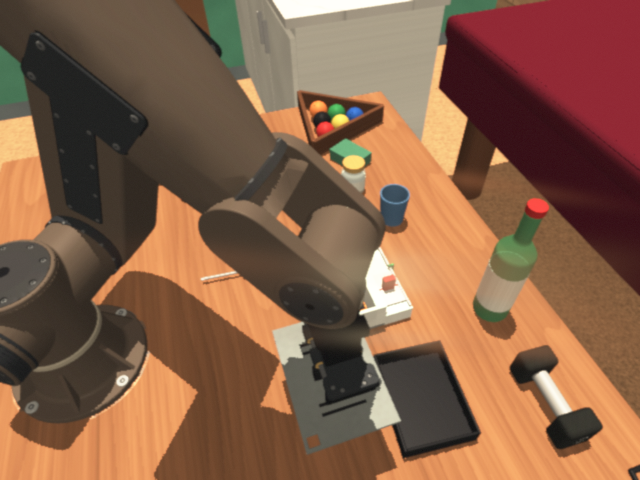

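Request:
drive_tool:
  increments:
    - [[0.3, 0, 0.8], [0, 0, 0]]
    - [[0, 0, 1], [0, 0, 0]]
    - [[0, 0, 1], [0, 0, 0]]
    - [[0, 0, 1], [0, 0, 0]]
    - [[0, 0, 0], [0, 0, 0]]

```text
t: 14.17
eef_pos: [428.5, -243.5, 12.8]
tcp_rot: [3.137, -0.004, -3.14]
ft_force: [-1.1, 1.3, -4.0]
opening: 0.145
```

Request:
drive_tool:
  increments:
    - [[0, 0, 0.15], [0, 0, 0]]
    - [[0, 0, 0.15], [0, 0, 0]]
    - [[0, 0, 0.15], [0, 0, 0]]
    - [[0, 0, 0], [0, 0, 0]]
    - [[0, 0, 0], [0, 0, 0]]

```text
t: 14.58
eef_pos: [430.5, -245.8, 4.1]
tcp_rot: [-3.141, 0.003, -3.141]
ft_force: [0.3, 0.2, -3.0]
opening: 0.143
```

Request:
drive_tool:
  increments:
    - [[0, 0, 0.1], [0, 0, 0]]
    - [[0, 0, 0.1], [0, 0, 0]]
    - [[0, 0, 0], [0, 0, 0]]
    - [[0, 0, 0], [0, 0, 0]]

```text
t: 14.92
eef_pos: [430.1, -245.6, -2.7]
tcp_rot: [3.141, 0.002, -3.141]
ft_force: [-0.1, 0.3, -3.3]
opening: 0.143
```

Request:
drive_tool:
  increments:
    - [[0, 0, 0.08], [0, 0, 0]]
    - [[0, 0, 0], [0, 0, 0]]
    - [[0, 0, 0], [0, 0, 0]]
    - [[0, 0, 0], [0, 0, 0]]

```text
t: 15.25
eef_pos: [430.4, -245.8, -4.7]
tcp_rot: [-3.141, 0.003, -3.141]
ft_force: [-0.2, 0.9, 5.0]
opening: 0.141
```

Request:
drive_tool:
  increments:
    - [[0, 0, 0], [0, 0, 0]]
    - [[0, 0, 0], [0, 0, 0]]
    - [[0, 0, 0], [0, 0, 0]]
    - [[0, 0, 0], [0, 0, 0]]
  jaw: -0.2

```text
t: 15.58
eef_pos: [430.2, -245.7, -5.1]
tcp_rot: [3.142, 0.002, -3.141]
ft_force: [-0.2, 0.0, 0.0]
opening: 0.362
```

Request:
drive_tool:
  increments:
    - [[0, 0, -0.5], [0, 0, 0]]
    - [[0, 0, -1], [0, 0, 0]]
    - [[0, 0, -1], [0, 0, 0]]
    - [[0, 0, -1], [0, 0, 0]]
    - [[0, 0, -1], [0, 0, 0]]

```text
t: 16.0
eef_pos: [429.6, -245.5, 131.3]
tcp_rot: [3.141, 0.002, -3.141]
ft_force: [-0.2, -0.0, 0.5]
opening: 0.401
```

Request:
drive_tool:
  increments:
    - [[0.9, 0, -0.3], [0, 0, 0]]
    - [[0.9, -0.3, -0.3], [0, 0, 0]]
    - [[0, -0.9, -0.3], [0, 0, 0]]
    - [[0, -0.9, -0.3], [0, 0, 0]]
    - [[0, 0, 0], [0, 0, 0]]

```text
t: 16.42
eef_pos: [376.4, -312.8, 167.6]
tcp_rot: [-3.138, 0.005, 3.14]
ft_force: [-0.7, 0.5, -1.2]
opening: 0.402
```

```bash
python3 - <<'E'
from h import *
print(env.state()['eef_pos'])
s=shot('side','s12.png');t=shot('top','t12.png')
for n in('spent0','fresh0','cover','bin','bay0'):
  for p in (t,s):
    print(n,[(np.round(a['point']).tolist(),round(a['score'],2)) for a in env.tip_of(n,p)][:5])
E
```

```text
[ 376.3706229  -312.83189264  167.60241198]
spent0 [([522.0, -11.0, 8.0], 0.98), ([522.0, -71.0, 6.0], 0.96)]
spent0 [([524.0, -66.0, 13.0], 0.55)]
fresh0 [([375.0, 316.0, -4.0], 0.97), ([484.0, 443.0, -2.0], 0.95), ([273.0, 393.0, 2.0], 0.87), ([526.0, 342.0, -0.0], 0.75), ([548.0, 246.0, -0.0], 0.74)]
fresh0 [([546.0, 250.0, -5.0], 0.89), ([527.0, 339.0, 2.0], 0.79)]
cover [([432.0, -243.0, -1.0], 0.82)]
cover [([428.0, -247.0, 1.0], 0.89)]
bin [([594.0, -283.0, 0.0], 0.77), ([523.0, -70.0, 5.0], 0.35)]
bin [([598.0, -283.0, -1.0], 0.93)]
bay0 [([523.0, -67.0, 5.0], 0.62), ([521.0, -9.0, 6.0], 0.59), ([523.0, 49.0, 7.0], 0.55)]
bay0 [([525.0, -68.0, 10.0], 0.66)]
```

View pics/t12.png

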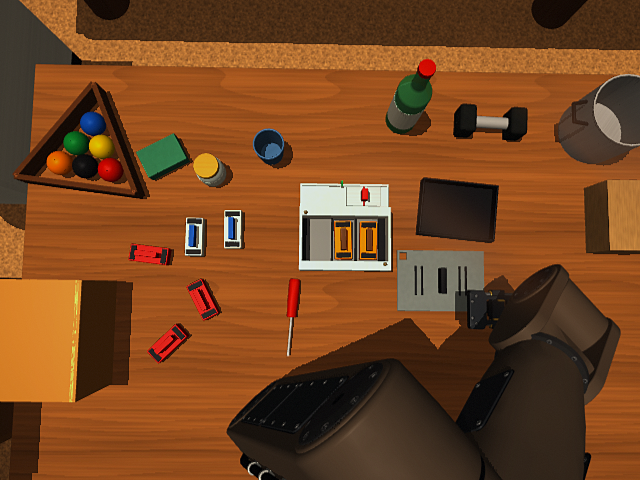

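View pics/s12.png

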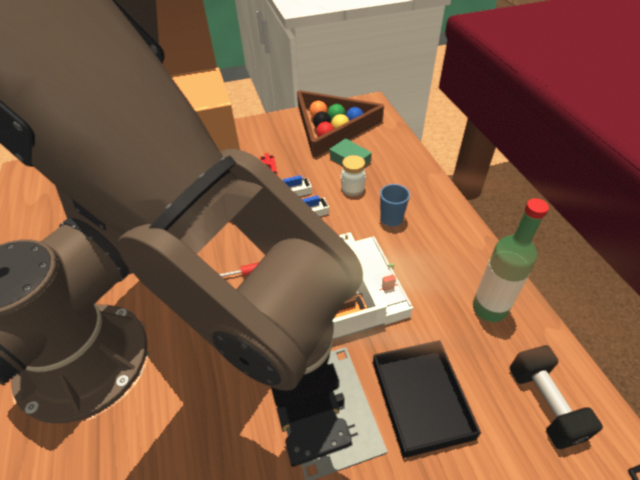

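```bash
python3 - <<'E'
import cv2
a=cv2.imread('pics/t12.png')
cv2.imwrite('pics/c4.png',cv2.resize(a[178:276,294:398],None,fx=7,fy=6,interpolation=cv2.INTER_NEAREST))
E
```

```text
(no output)
```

View pics/c4.png

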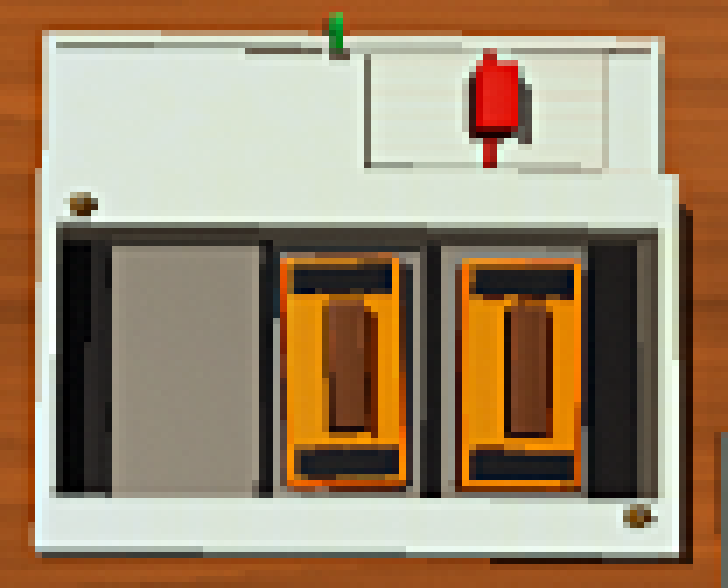

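```bash
python3 - <<'E'
from h import *
p=shot('top')
def T(u,v,z):return np.round(ray(p,294+u/7-.5,178+v/6-.5,z),1)
print('ribmid',T(347,366,58),'ribR',T(528,367,58),'freebay L/R',T(108,365,8),T(262,365,8),T(262,365,20))
print('mid ends',T(347,298,58),T(347,432,58),'R ends',T(528,300,58),T(528,434,58))
print('rib lean', T(328,300,58),T(328,432,58))
print('mark',T(335,20,46),'tab',T(498,98,75), 'markwidth',T(328,20,46),T(342,20,46),'tab w',T(475,98,75),T(520,98,75))
print(T(1*7,0,0)-T(0,0,0))
E
```

```text
ribmid [522.8  -9.8  58. ] ribR [523.2 -69.2  58. ] freebay L/R [526.7  69.    8. ] [527.4  16.4   8. ] [526.3  16.8  20. ]
mid ends [548.9  -9.6  58. ] [497.5 -10.1  58. ] R ends [549.  -69.1  58. ] [497.5 -69.4  58. ]
rib lean [548.1  -3.4  58. ] [497.4  -3.8  58. ]
mark [659.4  -5.3  46. ] tab [624.1 -57.2  75. ] markwidth [659.4  -3.   46. ] [659.4  -7.7  46. ] tab w [624.  -49.7  75. ] [624.2 -64.4  75. ]
[ 0.1 -2.4  0. ]
```

```bash
python3 go.py 523 -69 130 3.14159
```

```text
at [ 375.9 -308.5  165.8] [ 3.1414e+00  2.0000e-03 -3.1411e+00] F [-0.   0.6  0.3] op 0.399 t 17.07
total [-4.906  7.981  1.205] [0.002 0.025 0.006] rows 8 each [-0.613  0.998  0.151] [0.    0.003 0.001]
```

Request:
drive_tool:
  increments:
    - [[-0.3, 0.5, 0], [0, 0, 0]]
    - [[-0.6, 0.95, 0], [0, 0, 0]]
    - [[-0.6, 0.95, 0], [0, 0, 0]]
    - [[-0.6, 0.95, 0], [0, 0, 0]]
    - [[-0.6, 0.95, 0], [0, 0, 0]]

```text
t: 17.48
eef_pos: [457.4, -178.3, 166.1]
tcp_rot: [3.142, 0.002, 3.141]
ft_force: [0.3, -0.9, 0.3]
opening: 0.4
```

Request:
drive_tool:
  increments:
    - [[-0.6, 0.95, 0], [0, 0, 0]]
    - [[-0.6, 0.95, 0.2], [0, 0, 0]]
    - [[-0.6, 0.95, 0.2], [0, 0, 0]]
    - [[-0.6, 0.9, 0.2], [0, 0, 0]]
    - [[0, 0, 0], [0, 0, 0]]

```text
t: 17.9
eef_pos: [530.6, -63.3, 147.2]
tcp_rot: [3.141, 0.002, -3.138]
ft_force: [-1.5, 0.4, -0.8]
opening: 0.4
```

Request:
drive_tool:
  increments:
    - [[0, 0, 0], [0, 0, 0]]
    - [[0, 0, 0], [0, 0, 0]]
    - [[0, 0, 0], [0, 0, 0]]

```text
t: 18.15
eef_pos: [528.4, -67.9, 148.4]
tcp_rot: [-3.142, 0.002, 3.141]
ft_force: [-0.5, 0.0, -0.3]
opening: 0.403
```

```bash
python3 go.py 523 -69 60 3.14159
```

```text
at [528.4 -67.9 148.4] [-3.1415e+00  2.1000e-03  3.1409e+00] F [-0.5  0.  -0.3] op 0.403 t 18.15
total [ 0.187 -0.036  2.945] [-0.001  0.026 -0.008] rows 3 each [ 0.062 -0.012  0.982] [-0.     0.009 -0.003]
```

Request:
drive_tool:
  increments:
    - [[0.18, -0.03, 0.8], [0, 0, 0]]
    - [[0, 0, 0.9], [0, 0, 0]]
    - [[0, 0, 0.9], [0, 0, 0]]
    - [[0, 0, 0.7], [0, 0, 0]]
    - [[0, 0, 0], [0, 0, 0]]

```text
t: 18.57
eef_pos: [521.6, -68.8, 46.3]
tcp_rot: [3.14, -0.003, 3.14]
ft_force: [-0.8, -0.5, -0.7]
opening: 0.398
```

Request:
drive_tool:
  increments:
    - [[0, 0, 0.2], [0, 0, 0]]
    - [[0, 0, 0.2], [0, 0, 0]]
    - [[0, 0, 0.1], [0, 0, 0]]
    - [[0, 0, 0], [0, 0, 0]]

```text
t: 18.9
eef_pos: [523.7, -68.2, 34.5]
tcp_rot: [-3.142, 0.003, 3.142]
ft_force: [-0.2, 0.5, -0.1]
opening: 0.397
```

Request:
drive_tool:
  increments:
    - [[0, 0, 0.2], [0, 0, 0]]
    - [[0, 0, 0.05], [0, 0, 0]]
    - [[0, 0, 0], [0, 0, 0]]
    - [[0, 0, 0], [0, 0, 0]]

```text
t: 19.23
eef_pos: [523.7, -68.0, 26.7]
tcp_rot: [3.142, 0.002, -3.141]
ft_force: [0.5, -0.1, -0.4]
opening: 0.401
```

Request:
drive_tool:
  increments:
    - [[0, 0, 0], [0, 0, 0]]
    - [[0, 0, 0], [0, 0, 0]]
    - [[0, 0, 0], [0, 0, 0]]
    - [[0, 0, 0], [0, 0, 0]]
    - [[0, 0, 0], [0, 0, 0]]
  jaw: -1

```text
t: 19.65
eef_pos: [523.7, -68.1, 26.7]
tcp_rot: [-3.142, 0.002, -3.141]
ft_force: [-0.3, -0.3, -0.4]
opening: 0.122
```

Request:
drive_tool:
  increments:
    - [[0, 0, -0.4], [0, 0, 0]]
    - [[0, 0, -0.8], [0, 0, 0]]
    - [[0, 0, -0.8], [0, 0, 0]]
    - [[0, 0, -0.8], [0, 0, 0]]
    - [[0, 0, 0], [0, 0, 0]]

```text
t: 20.07
eef_pos: [525.1, -68.4, 114.4]
tcp_rot: [-3.14, 0.008, -3.141]
ft_force: [0.9, -0.3, -0.7]
opening: 0.126
```

```bash
python3 go.py 596 -242 110 3.14159; python3 - <<'E'
from h import *
p=shot('side');cv2.imwrite('pics/s13.png',cv2.resize(p['pixels'][150:400,240:440],None,fx=3,fy=2.4))
E
```

```text
at [525.1 -68.4 114.4] [-3.1402  0.0075 -3.1412] F [ 0.9 -0.3 -0.7] op 0.126 t 20.07
total [-2.361 -5.787  0.172] [-0.017  0.094  0.004] rows 6 each [-0.393 -0.965  0.029] [-0.003  0.016  0.001]
```

View pics/s13.png

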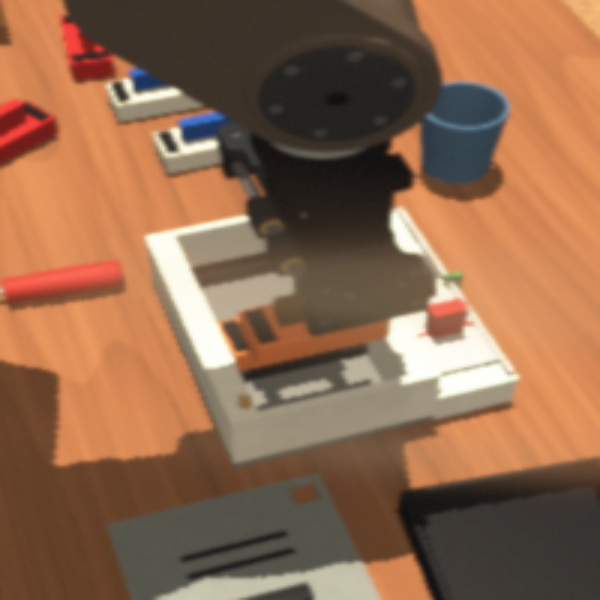

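Request:
drive_tool:
  increments:
    - [[-0.2, -0.5, 0], [0, 0, 0]]
    - [[-0.4, -0.95, 0], [0, 0, 0]]
    - [[-0.4, -0.95, 0], [0, 0, 0]]
    - [[-0.4, -0.95, 0], [0, 0, 0]]
    - [[-0.4, -0.95, 0], [0, 0, 0]]

```text
t: 20.53
eef_pos: [577.5, -199.1, 109.0]
tcp_rot: [3.141, 0.0, -3.141]
ft_force: [0.4, -0.2, -0.4]
opening: 0.123
```

Request:
drive_tool:
  increments:
    - [[-0.4, -0.95, 0], [0, 0, 0]]
    - [[-0.15, -0.5, 0], [0, 0, 0]]
    - [[0, 0, 0], [0, 0, 0]]
    - [[0, 0, 0], [0, 0, 0]]

```text
t: 20.87
eef_pos: [593.2, -241.4, 108.8]
tcp_rot: [3.14, -0.0, 3.14]
ft_force: [0.2, 0.2, -1.1]
opening: 0.121
```

```bash
python3 go.py 596 -242 30 3.14159; python3 - <<'E'
from h import *
p=shot('side');cv2.imwrite('pics/s14.png',cv2.resize(p['pixels'][230:470,300:500],None,fx=3,fy=2.5))
E
```

```text
at [ 593.2 -241.4  108.8] [ 3.1401e+00 -4.0000e-04  3.1402e+00] F [ 0.2  0.2 -1.1] op 0.121 t 20.87
total [-0.093 -0.023  2.625] [ 0.018 -0.005 -0.017] rows 3 each [-0.031 -0.008  0.875] [ 0.006 -0.002 -0.006]
```

View pics/s14.png

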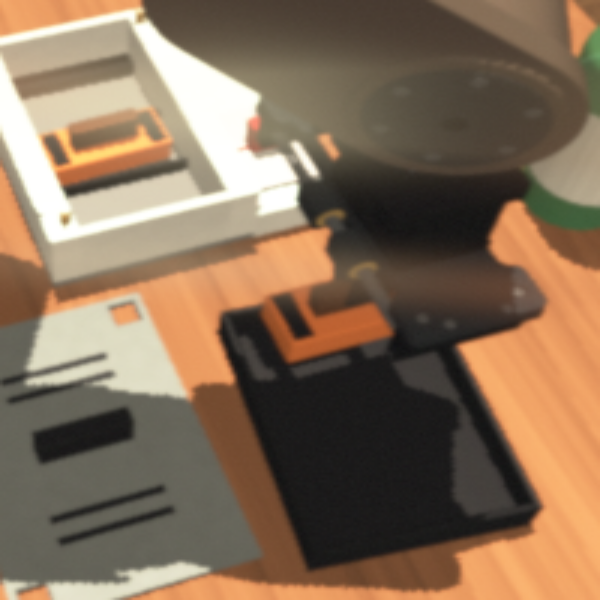

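Request:
drive_tool:
  increments:
    - [[0, 0, 0.7], [0, 0, 0]]
    - [[-0.05, 0, 0.9], [0, 0, 0]]
    - [[0, 0, 0.7], [0, 0, 0]]
    - [[0, 0, 0.3], [0, 0, 0]]
    - [[0, 0, 0], [0, 0, 0]]

```text
t: 21.33
eef_pos: [594.5, -239.1, 30.6]
tcp_rot: [3.139, -0.002, -3.14]
ft_force: [0.6, 0.4, -1.6]
opening: 0.125
```

Request:
drive_tool:
  increments:
    - [[0, 0, 0], [0, 0, 0]]
    - [[0, 0, 0], [0, 0, 0]]

```text
t: 21.5
eef_pos: [596.3, -240.5, 34.1]
tcp_rot: [-3.141, 0.003, -3.141]
ft_force: [-0.1, 0.2, -0.7]
opening: 0.122
```

Target 24; go 8 mm further, then release.

Request:
drive_tool:
  increments:
    - [[0, 0, 0.15], [0, 0, 0]]
    - [[0, 0, 0.13], [0, 0, 0]]
    - [[0, 0, 0], [0, 0, 0]]
    - [[0, 0, 0], [0, 0, 0]]

```text
t: 21.83
eef_pos: [595.7, -240.5, 24.5]
tcp_rot: [3.142, 0.002, -3.141]
ft_force: [-0.7, -1.1, -1.3]
opening: 0.129
```

Request:
drive_tool:
  increments:
    - [[0, 0, 0], [0, 0, 0]]
    - [[0, 0, 0], [0, 0, 0]]
    - [[0, 0, 0], [0, 0, 0]]
    - [[0, 0, 0], [0, 0, 0]]
  jaw: -0.2

```text
t: 22.17
eef_pos: [595.8, -240.6, 24.6]
tcp_rot: [-3.142, 0.002, -3.141]
ft_force: [-0.4, -0.4, -0.5]
opening: 0.347
```

Request:
drive_tool:
  increments:
    - [[0, 0, -0.6], [0, 0, 0]]
    - [[0, 0, -1], [0, 0, 0]]
    - [[0, 0, -1], [0, 0, 0]]
    - [[0, 0, -1], [0, 0, 0]]
    - [[0, 0, 0], [0, 0, 0]]

```text
t: 22.58
eef_pos: [597.6, -241.5, 138.4]
tcp_rot: [-3.138, 0.01, -3.141]
ft_force: [-0.0, -0.0, 0.2]
opening: 0.399
```

```bash
python3 go.py 523 -10 125 3.14159
```

```text
at [ 597.6 -241.5  138.4] [-3.1377  0.0095 -3.1412] F [-0.  -0.   0.2] op 0.399 t 22.58
total [2.487 7.721 0.392] [-0.049  0.119  0.005] rows 8 each [0.311 0.965 0.049] [-0.006  0.015  0.001]
```

Request:
drive_tool:
  increments:
    - [[0.15, 0.5, 0], [0, 0, 0]]
    - [[0.3, 0.95, 0], [0, 0, 0]]
    - [[0.3, 0.95, 0], [0, 0, 0]]
    - [[0.3, 0.95, 0], [0, 0, 0]]
    - [[0.3, 0.95, 0], [0, 0, 0]]

```text
t: 23.0
eef_pos: [554.3, -110.4, 132.1]
tcp_rot: [3.141, 0.002, 3.141]
ft_force: [0.6, -0.7, 0.1]
opening: 0.401
```

Request:
drive_tool:
  increments:
    - [[0.3, 0.95, 0], [0, 0, 0]]
    - [[0.3, 0.95, 0], [0, 0, 0]]
    - [[0.3, 0.95, 0], [0, 0, 0]]
    - [[0.2, 0.6, 0], [0, 0, 0]]
    - [[0, 0, 0], [0, 0, 0]]

```text
t: 23.42
eef_pos: [520.6, -5.3, 132.3]
tcp_rot: [3.141, 0.001, -3.139]
ft_force: [0.8, -0.2, 1.1]
opening: 0.396
```

Request:
drive_tool:
  increments:
    - [[0, 0, 0], [0, 0, 0]]
    - [[0, 0, 0], [0, 0, 0]]
    - [[0, 0, 0], [0, 0, 0]]

```text
t: 23.67
eef_pos: [522.3, -8.9, 132.2]
tcp_rot: [-3.142, 0.002, 3.141]
ft_force: [-0.1, 0.1, -0.0]
opening: 0.4
```

```bash
python3 go.py 523 -9.5 27 3.14159
```

```text
at [522.3  -8.9 132.2] [-3.1416e+00  2.3000e-03  3.1409e+00] F [-0.1  0.1 -0. ] op 0.4 t 23.67
total [-0.015 -0.02   3.506] [-0.     0.028 -0.008] rows 4 each [-0.004 -0.005  0.876] [-0.     0.007 -0.002]
```

Request:
drive_tool:
  increments:
    - [[0, 0, 0.8], [0, 0, 0]]
    - [[0, -0.02, 0.9], [0, 0, 0]]
    - [[0, 0, 0.9], [0, 0, 0]]
    - [[0, 0, 0.5], [0, 0, 0]]
    - [[0, 0, 0], [0, 0, 0]]

```text
t: 24.08
eef_pos: [520.9, -9.4, 36.4]
tcp_rot: [3.141, -0.003, 3.14]
ft_force: [0.3, 0.1, -0.5]
opening: 0.399
```

Request:
drive_tool:
  increments:
    - [[0, 0, 0.2], [0, 0, 0]]
    - [[0, 0, 0], [0, 0, 0]]
    - [[0, 0, 0], [0, 0, 0]]

```text
t: 24.33
eef_pos: [522.6, -9.0, 34.0]
tcp_rot: [-3.142, 0.003, 3.141]
ft_force: [-0.4, -0.2, -0.1]
opening: 0.402
```

Request:
drive_tool:
  increments:
    - [[0, 0, 0.24], [0, 0, 0]]
    - [[0, 0, 0], [0, 0, 0]]
    - [[0, 0, 0], [0, 0, 0]]

```text
t: 24.58
eef_pos: [522.1, -8.6, 26.2]
tcp_rot: [3.142, 0.002, -3.141]
ft_force: [1.0, -0.6, -0.4]
opening: 0.4
```

Request:
drive_tool:
  increments:
    - [[0, 0, 0], [0, 0, 0]]
    - [[0, 0, 0], [0, 0, 0]]
    - [[0, 0, 0], [0, 0, 0]]
    - [[0, 0, 0], [0, 0, 0]]
    - [[0, 0, 0], [0, 0, 0]]
  jaw: -1

```text
t: 25.0
eef_pos: [522.2, -8.7, 26.2]
tcp_rot: [-3.142, 0.002, -3.141]
ft_force: [0.3, -0.4, -1.8]
opening: 0.123
```

Request:
drive_tool:
  increments:
    - [[0, 0, -0.4], [0, 0, 0]]
    - [[0, 0, -0.8], [0, 0, 0]]
    - [[0, 0, -0.8], [0, 0, 0]]
    - [[0, 0, -0.8], [0, 0, 0]]
    - [[0, 0, 0], [0, 0, 0]]

```text
t: 25.42
eef_pos: [523.6, -8.8, 113.8]
tcp_rot: [-3.141, 0.008, -3.141]
ft_force: [0.1, -0.1, -0.5]
opening: 0.12
```

```bash
python3 go.py 596 -325 110 3.14159;python3 - <<'E'
from h import *
p=shot('side');cv2.imwrite('pics/s15.png',cv2.resize(p['pixels'][180:440,260:460],None,fx=3,fy=2.3))
E
```

```text
at [523.6  -8.8 113.8] [-3.1409  0.0076 -3.1412] F [ 0.1 -0.1 -0.5] op 0.12 t 25.42
total [ -2.409 -10.54    0.152] [-0.009  0.095  0.005] rows 11 each [-0.219 -0.958  0.014] [-0.001  0.009  0.   ]
```

View pics/s15.png

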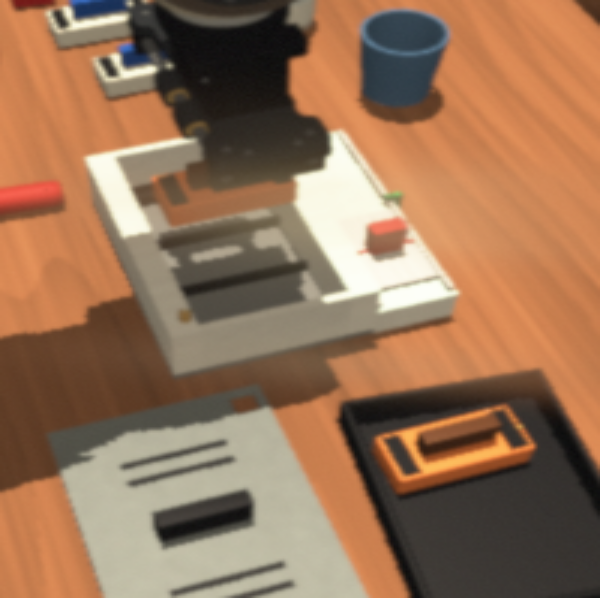

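Request:
drive_tool:
  increments:
    - [[-0.1, -0.5, 0], [0, 0, 0]]
    - [[-0.22, -0.95, 0], [0, 0, 0]]
    - [[-0.22, -0.95, 0], [0, 0, 0]]
    - [[-0.22, -0.95, 0], [0, 0, 0]]
    - [[-0.22, -0.95, 0], [0, 0, 0]]

```text
t: 25.88
eef_pos: [551.0, -138.7, 108.7]
tcp_rot: [3.141, 0.0, -3.141]
ft_force: [0.8, 0.1, -1.5]
opening: 0.125
```

Request:
drive_tool:
  increments:
    - [[-0.22, -0.95, 0], [0, 0, 0]]
    - [[-0.22, -0.95, 0], [0, 0, 0]]
    - [[-0.22, -0.95, 0], [0, 0, 0]]
    - [[-0.22, -0.95, 0], [0, 0, 0]]
    - [[-0.22, -0.95, 0], [0, 0, 0]]

```text
t: 26.3
eef_pos: [584.0, -281.3, 108.3]
tcp_rot: [3.14, 0.0, -3.142]
ft_force: [-0.2, -0.4, -1.0]
opening: 0.124
```

Request:
drive_tool:
  increments:
    - [[-0.2, -0.95, 0], [0, 0, 0]]
    - [[-0.1, -0.5, 0], [0, 0, 0]]
    - [[0, 0, 0], [0, 0, 0]]
    - [[0, 0, 0], [0, 0, 0]]
    - [[0, 0, 0], [0, 0, 0]]

```text
t: 26.72
eef_pos: [592.9, -322.6, 108.9]
tcp_rot: [3.14, 0.0, -3.141]
ft_force: [-0.5, 0.9, -0.1]
opening: 0.128
```

```bash
python3 go.py 596 -325 25 3.14159
```

```text
at [ 592.9 -322.6  108.9] [ 3.1402e+00  4.0000e-04 -3.1412e+00] F [-0.5  0.9 -0.1] op 0.128 t 26.72
total [-0.103 -0.083  2.798] [0.018 0.005 0.004] rows 3 each [-0.034 -0.028  0.933] [0.006 0.002 0.001]
```

Request:
drive_tool:
  increments:
    - [[-0.05, -0.05, 0.7], [0, 0, 0]]
    - [[-0.05, 0, 0.9], [0, 0, 0]]
    - [[0, 0, 0.7], [0, 0, 0]]
    - [[0, 0, 0.45], [0, 0, 0]]
    - [[0, 0, 0], [0, 0, 0]]

```text
t: 27.13
eef_pos: [595.4, -323.2, 24.7]
tcp_rot: [3.139, -0.002, -3.14]
ft_force: [0.2, -0.0, -1.8]
opening: 0.125
```

Request:
drive_tool:
  increments:
    - [[0, 0, 0.05], [0, 0, 0]]
    - [[0, 0, 0], [0, 0, 0]]
    - [[0, 0, 0], [0, 0, 0]]

```text
t: 27.38
eef_pos: [597.2, -325.3, 27.6]
tcp_rot: [-3.141, 0.004, -3.141]
ft_force: [-0.0, -0.5, -0.8]
opening: 0.121
```

Request:
drive_tool:
  increments:
    - [[0, 0, 0.1], [0, 0, 0]]
    - [[0, 0, 0], [0, 0, 0]]
    - [[0, 0, 0], [0, 0, 0]]

```text
t: 27.63
eef_pos: [596.7, -325.2, 23.5]
tcp_rot: [-3.141, 0.002, -3.141]
ft_force: [-0.3, 0.5, -1.1]
opening: 0.122
```

Request:
drive_tool:
  increments:
    - [[0, 0, 0], [0, 0, 0]]
    - [[0, 0, 0], [0, 0, 0]]
    - [[0, 0, 0], [0, 0, 0]]
    - [[0, 0, 0], [0, 0, 0]]
  jaw: -0.2

```text
t: 27.97
eef_pos: [596.7, -325.2, 23.3]
tcp_rot: [-3.142, 0.002, -3.141]
ft_force: [0.2, -0.3, -0.4]
opening: 0.349
```

Request:
drive_tool:
  increments:
    - [[0, 0, -0.6], [0, 0, 0]]
    - [[0, 0, -1], [0, 0, 0]]
    - [[0, 0, -1], [0, 0, 0]]
    - [[0, 0, -1], [0, 0, 0]]
    - [[0, 0, -0.3], [0, 0, 0]]

```text
t: 28.38
eef_pos: [597.7, -326.0, 145.0]
tcp_rot: [-3.138, 0.007, -3.141]
ft_force: [-1.0, -0.9, -0.0]
opening: 0.396
```

Request:
drive_tool:
  increments:
    - [[0.2, 0.5, 0], [0, 0, 0]]
    - [[0.2, 0.95, 0], [0, 0, 0]]
    - [[0.2, 0.95, 0], [0, 0, 0]]
    - [[0.2, 0.95, 0], [0, 0, 0]]
    - [[0.2, 0.95, 0], [0, 0, 0]]

```text
t: 28.8
eef_pos: [565.7, -195.0, 139.8]
tcp_rot: [3.141, 0.002, 3.141]
ft_force: [0.3, 0.2, 0.6]
opening: 0.399
```

Request:
drive_tool:
  increments:
    - [[0.2, 0.95, 0], [0, 0, 0]]
    - [[0.2, 0.95, 0], [0, 0, 0]]
    - [[0.2, 0.95, 0], [0, 0, 0]]
    - [[0.2, 0.95, 0], [0, 0, 0]]
    - [[0.2, 0.95, 0], [0, 0, 0]]

```text
t: 29.22
eef_pos: [535.7, -52.4, 139.9]
tcp_rot: [3.141, 0.002, -3.142]
ft_force: [-0.0, -0.5, -0.3]
opening: 0.401
```

```bash
python3 go.py 545 248 130 3.14159;python3 - <<'E'
from h import *
p=shot('side','s16.png');q=shot('top','t16.png')
for p in(p,q): print([(np.round(a['point']).tolist(),round(a['score'],2)) for a in env.tip_of('fresh0',p)][:5],[(np.round(a['point']).tolist(),round(a['score'],2)) for a in env.tip_of('spent0',p)][:5])
E
```

```text
at [535.7 -52.4 139.9] [ 3.1415e+00  1.9000e-03 -3.1416e+00] F [-0.  -0.5 -0.3] op 0.401 t 29.22
total [-0.309 10.012  0.331] [0.002 0.024 0.   ] rows 11 each [-0.028  0.91   0.03 ] [0.    0.002 0.   ]
[([480.0, 443.0, 0.0], 0.87), ([375.0, 316.0, 1.0], 0.76), ([274.0, 392.0, 1.0], 0.67), ([546.0, 251.0, -4.0], 0.66), ([526.0, 337.0, 3.0], 0.57)] [([596.0, -325.0, 7.0], 0.91), ([593.0, -239.0, 9.0], 0.68)]
[([376.0, 317.0, -2.0], 0.92), ([480.0, 445.0, -7.0], 0.88), ([545.0, 247.0, -2.0], 0.87), ([528.0, 342.0, 0.0], 0.7), ([277.0, 393.0, -2.0], 0.68)] [([598.0, -327.0, 6.0], 0.92), ([594.0, -243.0, 5.0], 0.56)]
```

View pics/s16.png

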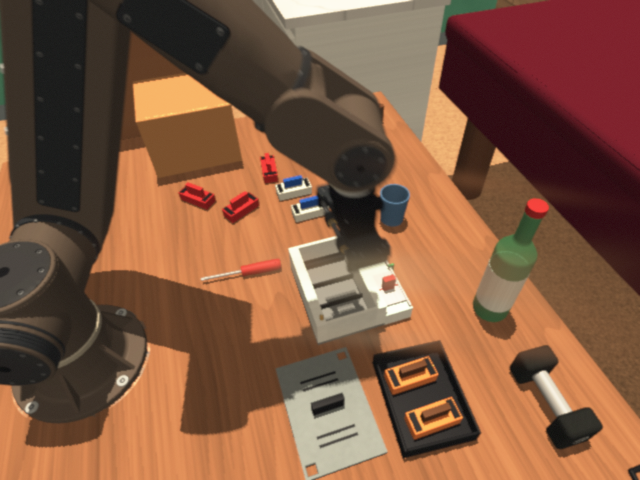

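View pics/t16.png

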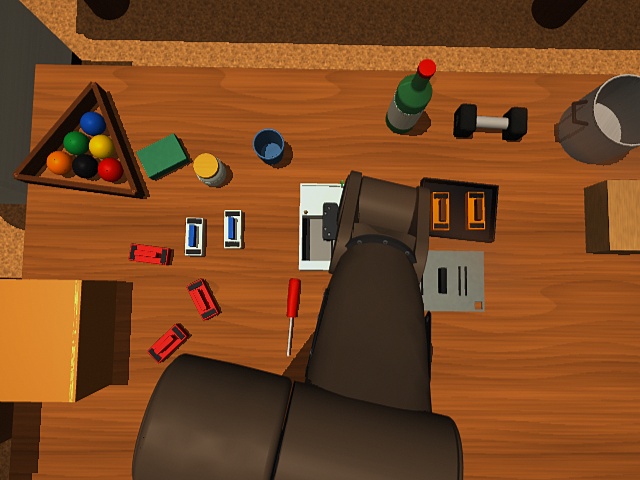

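```bash
python3 - <<'E'
from h import *
p=shot('top')
im=p['pixels'].astype(int)
m=((im[...,0]>130)&(im[...,2]<80)&(im[...,0]>im[...,1]+50)).astype(np.uint8)
m[:, :150]=0;m[:,260:]=0;m[:180]=0;m[280:]=0
n,l,st,c=cv2.connectedComponentsWithStats(m)
for i in range(1,n):
    if st[i,4]<20: continue
    ys,xs=np.where(l==i)
    r=cv2.minAreaRect(np.c_[xs,ys].astype(np.float32))
    (vx,),(vy,),_,_=[np.ravel(a) for a in cv2.fitLine(np.c_[xs,ys].astype(np.float32),cv2.DIST_L2,0,.01,.01)]
    C=ray(p,*c[i],50);D=ray(p,c[i][0]+20*vx,c[i][1]+20*vy,50)-C
    print(st[i],c[i],np.round(C,1),'yaw',np.arctan(D[1]/D[0]))
E
```

```text
[228 217   5  21  84] [230.41666667 227.46428571] [545.5 249.8  50. ] yaw 0.019944161950107158
[189 225   5  21  99] [190.87878788 234.54545455] [527.8 340.   50. ] yaw 0.006226046125770167
```

Request:
drive_tool:
  increments:
    - [[-0.03, 0.95, 0], [0, 0, 0]]
    - [[-0.03, 0.95, 0], [0, 0, 0]]
    - [[-0.03, 0.95, 0], [0, 0, 0]]
    - [[-0.03, 0.95, 0], [0, 0, 0]]
    - [[-0.03, 0.95, 0], [0, 0, 0]]

```text
t: 29.98
eef_pos: [541.1, 89.1, 140.0]
tcp_rot: [3.142, 0.002, 3.14]
ft_force: [-0.4, -0.1, -0.6]
opening: 0.4
```

Request:
drive_tool:
  increments:
    - [[-0.03, 0.95, 0], [0, 0, 0]]
    - [[-0.03, 0.95, 0], [0, 0, 0]]
    - [[-0.03, 0.95, 0], [0, 0, 0]]
    - [[-0.03, 0.95, 0], [0, 0, 0]]
    - [[0, 0.8, 0], [0, 0, 0]]

```text
t: 30.4
eef_pos: [544.9, 227.8, 139.9]
tcp_rot: [3.141, 0.002, 3.141]
ft_force: [-0.6, 0.7, -0.3]
opening: 0.4
```

Request:
drive_tool:
  increments:
    - [[0, 0, 0], [0, 0, 0]]
    - [[0, 0, 0], [0, 0, 0]]
    - [[0, 0, 0], [0, 0, 0]]

```text
t: 30.65
eef_pos: [544.6, 225.8, 139.8]
tcp_rot: [-3.141, 0.002, 3.141]
ft_force: [-0.0, 0.5, 0.7]
opening: 0.399
```

```bash
python3 go.py 545.5 249.5 18 3.14159
```

```text
at [544.6 225.8 139.8] [-3.1413e+00  1.6000e-03  3.1412e+00] F [-0.   0.5  0.7] op 0.399 t 30.65
total [-0.023  0.79   4.061] [-0.003  0.02  -0.005] rows 5 each [-0.005  0.158  0.812] [-0.001  0.004 -0.001]
```

Request:
drive_tool:
  increments:
    - [[-0.02, 0.8, 0], [0, 0, 0]]
    - [[0, 0, 0], [0, 0, 0]]
    - [[0, 0, 0.7], [0, 0, 0]]
    - [[0, 0, 0.7], [0, 0, 0]]
    - [[0, 0, 0], [0, 0, 0]]

```text
t: 31.07
eef_pos: [543.7, 248.9, 95.0]
tcp_rot: [-3.14, -0.003, 3.141]
ft_force: [0.2, -0.7, -0.5]
opening: 0.398
```

```bash
python3 go.py 545.5 249.5 18 3.14159;python3 - <<'E'
from h import *
p=shot('side');cv2.imwrite('pics/s17.png',cv2.resize(p['pixels'][100:300,240:440],None,fx=3,fy=3))
E
```

```text
at [543.7 248.9  95. ] [-3.1399e+00 -2.8000e-03  3.1405e+00] F [ 0.2 -0.7 -0.5] op 0.398 t 31.07
total [-0.066  0.025  2.567] [-0.021 -0.035 -0.013] rows 3 each [-0.022  0.008  0.856] [-0.007 -0.012 -0.004]
```

View pics/s17.png

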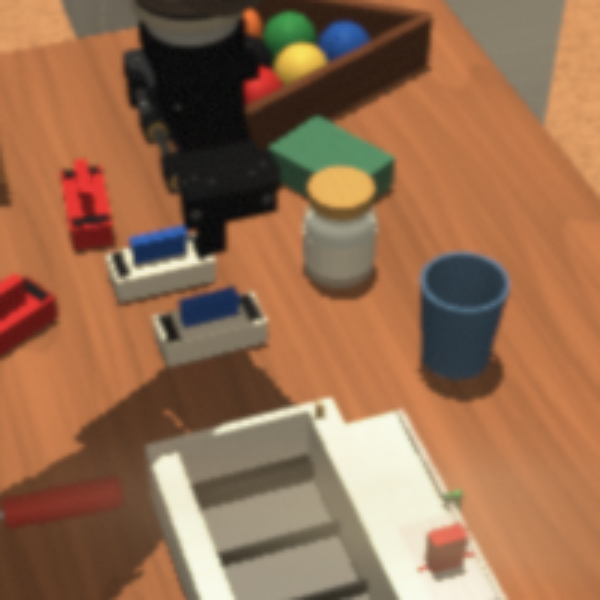

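```bash
python3 - <<'E'
from h import *
p=shot('side')
for P in([544,218,95],[544,218,115],[544,249,115],[545,249,50]): print(P,(proj(p,P)-[240,100])*3)
E
```

```text
[544, 218, 95] [215.26235151 282.75084864]
[544, 218, 115] [214.22929383 263.49591674]
[544, 249, 115] [202.86648249 239.02556174]
[545, 249, 50] [207.71810116 299.39081892]
```

Request:
drive_tool:
  increments:
    - [[0, 0.02, 0.7], [0, 0, 0]]
    - [[0, 0, 0.8], [0, 0, 0]]
    - [[0, 0, 0.7], [0, 0, 0]]
    - [[0, 0, 0], [0, 0, 0]]
    - [[0, 0, 0], [0, 0, 0]]

```text
t: 31.58
eef_pos: [545.5, 251.0, 32.8]
tcp_rot: [-3.142, 0.002, 3.141]
ft_force: [0.2, -0.3, 0.7]
opening: 0.397
```

```bash
python3 go.py 545.5 249.5 17 3.14159
```

```text
at [545.5 251.   32.8] [-3.1415e+00  1.7000e-03  3.1413e+00] F [ 0.2 -0.3  0.7] op 0.397 t 31.58
total [ 0.002 -0.051  0.528] [-0.001  0.022 -0.004] rows 1 each [ 0.002 -0.051  0.528] [-0.001  0.022 -0.004]
```

Request:
drive_tool:
  increments:
    - [[0, -0.05, 0.3], [0, 0, 0]]
    - [[0, 0, 0.22], [0, 0, 0]]
    - [[0, 0, 0], [0, 0, 0]]
    - [[0, 0, 0], [0, 0, 0]]

```text
t: 31.92
eef_pos: [545.3, 249.9, 16.8]
tcp_rot: [3.141, 0.002, -3.142]
ft_force: [0.2, -0.3, 0.3]
opening: 0.403
```

Request:
drive_tool:
  increments:
    - [[0, 0, 0], [0, 0, 0]]
    - [[0, 0, 0], [0, 0, 0]]
    - [[0, 0, 0], [0, 0, 0]]
    - [[0, 0, 0], [0, 0, 0]]
    - [[0, 0, 0], [0, 0, 0]]
  jaw: -1

```text
t: 32.33
eef_pos: [545.3, 250.0, 16.7]
tcp_rot: [3.141, 0.002, -3.141]
ft_force: [-0.9, -0.4, 1.5]
opening: 0.124
```

Request:
drive_tool:
  increments:
    - [[0, 0, -0.4], [0, 0, 0]]
    - [[0, 0, -0.8], [0, 0, 0]]
    - [[0, 0, -1], [0, 0, 0]]
    - [[0, 0, -1], [0, 0, 0]]
    - [[0, 0, -0.4], [0, 0, 0]]

```text
t: 32.75
eef_pos: [546.0, 250.4, 129.1]
tcp_rot: [3.14, 0.007, -3.141]
ft_force: [-0.0, 0.8, -0.8]
opening: 0.122
```

```bash
python3 go.py 523 43.5 125 3.14159;python3 - <<'E'
from h import *
p=shot('side');cv2.imwrite('pics/s18.png',cv2.resize(p['pixels'][100:300,240:440],None,fx=3,fy=3))
E
```

```text
at [546.  250.4 129.1] [ 3.14    0.0065 -3.1413] F [-0.   0.8 -0.8] op 0.122 t 32.75
total [ 0.771 -6.896  0.122] [0.02  0.082 0.004] rows 7 each [ 0.11  -0.985  0.017] [0.003 0.012 0.001]
```

View pics/s18.png

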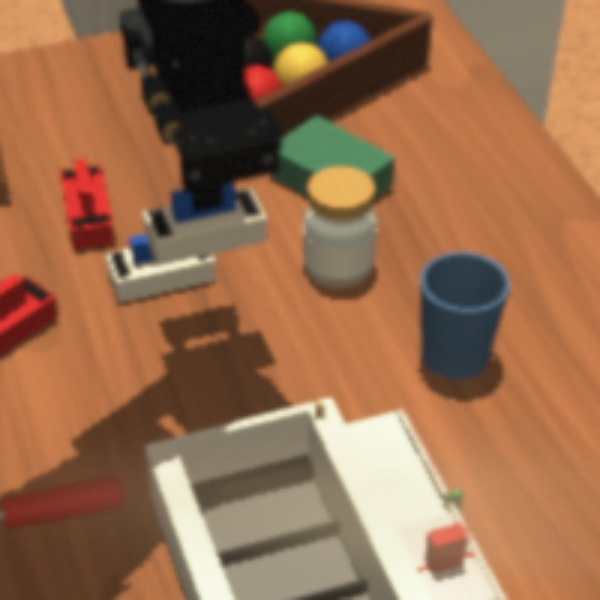

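Request:
drive_tool:
  increments:
    - [[0, -0.5, 0], [0, 0, 0]]
    - [[0.06, -0.95, 0], [0, 0, 0]]
    - [[0.06, -0.95, 0], [0, 0, 0]]
    - [[0.06, -0.95, 0], [0, 0, 0]]
    - [[0.06, -0.95, 0], [0, 0, 0]]

```text
t: 33.22
eef_pos: [536.6, 119.0, 123.5]
tcp_rot: [-3.141, -0.0, -3.141]
ft_force: [0.8, 0.1, -1.5]
opening: 0.123
```

Request:
drive_tool:
  increments:
    - [[0.07, -0.95, 0], [0, 0, 0]]
    - [[0.07, -0.95, 0], [0, 0, 0]]
    - [[0.07, -0.95, 0], [0, 0, 0]]
    - [[0.07, -0.95, 0], [0, 0, 0]]
    - [[0.07, -0.95, 0], [0, 0, 0]]

```text
t: 33.63
eef_pos: [526.0, -23.4, 123.5]
tcp_rot: [3.141, -0.0, -3.142]
ft_force: [0.2, -0.1, -0.2]
opening: 0.125
```

Request:
drive_tool:
  increments:
    - [[0.07, -0.95, 0], [0, 0, 0]]
    - [[0.05, -0.5, 0], [0, 0, 0]]
    - [[0, 0, 0], [0, 0, 0]]
    - [[0, 0, 0], [0, 0, 0]]
    - [[0, 0, 0], [0, 0, 0]]

```text
t: 34.05
eef_pos: [523.2, -64.7, 123.9]
tcp_rot: [3.141, 0.001, 3.142]
ft_force: [-0.1, 1.0, -1.9]
opening: 0.122
```

```bash
python3 go.py 523.3 -68.2 90 3.14159
```

```text
at [523.2 -64.7 123.9] [3.1411e+00 8.0000e-04 3.1416e+00] F [-0.1  1.  -1.9] op 0.122 t 34.05
total [-0.002 -0.118  1.131] [ 0.006  0.01  -0.   ] rows 2 each [-0.001 -0.059  0.565] [ 0.003  0.005 -0.   ]
```

Request:
drive_tool:
  increments:
    - [[0, -0.11, 0], [0, 0, 0]]
    - [[0, 0, 0.7], [0, 0, 0]]
    - [[0, 0, 0.8], [0, 0, 0]]
    - [[0, 0, 0.7], [0, 0, 0]]
    - [[0, 0, 0], [0, 0, 0]]

```text
t: 34.47
eef_pos: [522.2, -67.2, 55.4]
tcp_rot: [3.14, -0.003, -3.14]
ft_force: [-1.3, -0.2, -1.5]
opening: 0.12
```

Request:
drive_tool:
  increments:
    - [[0, 0, 0], [0, 0, 0]]
    - [[0, 0, 0], [0, 0, 0]]

```text
t: 34.63
eef_pos: [524.4, -68.1, 59.3]
tcp_rot: [-3.141, 0.003, -3.141]
ft_force: [0.2, -0.7, -0.7]
opening: 0.124
```

```bash
python3 go.py 523.3 -68.2 25 3.14159;python3 - <<'E'
from h import *
p=shot('side');cv2.imwrite('pics/s19.png',cv2.resize(p['pixels'][200:360,270:430],None,fx=3.5,fy=3.5))
E
```

```text
at [524.4 -68.1  59.3] [-3.1415e+00  2.8000e-03 -3.1406e+00] F [ 0.2 -0.7 -0.7] op 0.124 t 34.63
total [ 0.039 -0.005  1.144] [-0.001  0.035  0.013] rows 2 each [ 0.019 -0.002  0.572] [-0.001  0.017  0.006]
```

View pics/s19.png

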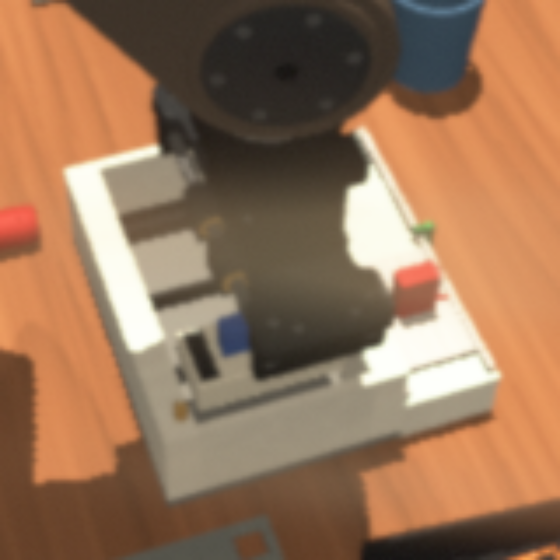

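Request:
drive_tool:
  increments:
    - [[0.02, 0, 0.4], [0, 0, 0]]
    - [[0, 0, 0.4], [0, 0, 0]]
    - [[0, 0, 0.2], [0, 0, 0]]
    - [[0, 0, 0], [0, 0, 0]]
    - [[0, 0, 0], [0, 0, 0]]

```text
t: 35.1
eef_pos: [523.7, -68.4, 29.1]
tcp_rot: [-3.142, 0.003, -3.141]
ft_force: [0.5, -1.3, -0.9]
opening: 0.12
```

Request:
drive_tool:
  increments:
    - [[0, 0, 0.08], [0, 0, 0]]
    - [[0, 0, 0], [0, 0, 0]]
    - [[0, 0, 0], [0, 0, 0]]

```text
t: 35.35
eef_pos: [523.5, -68.4, 26.4]
tcp_rot: [-3.142, 0.003, -3.141]
ft_force: [-0.5, 0.1, -1.4]
opening: 0.124
```

Release here (≈1.5 mm above the floor) and lift.

Request:
drive_tool:
  increments:
    - [[0, 0, 0.03], [0, 0, 0]]
    - [[0, 0, 0], [0, 0, 0]]
    - [[0, 0, 0], [0, 0, 0]]
    - [[0, 0, 0], [0, 0, 0]]
    - [[0, 0, 0], [0, 0, 0]]
  jaw: -0.2

```text
t: 35.77
eef_pos: [523.4, -68.4, 25.2]
tcp_rot: [3.142, 0.002, -3.141]
ft_force: [0.7, -0.7, 0.1]
opening: 0.382
```

Request:
drive_tool:
  increments:
    - [[0, 0, -0.6], [0, 0, 0]]
    - [[0, 0, -1], [0, 0, 0]]
    - [[0, 0, -1], [0, 0, 0]]
    - [[0, 0, -1], [0, 0, 0]]
    - [[0, 0.5, 0], [0, 0, 0]]

```text
t: 36.18
eef_pos: [525.4, -55.0, 138.2]
tcp_rot: [-3.14, 0.01, 3.141]
ft_force: [0.3, 0.2, 0.3]
opening: 0.399
```

Request:
drive_tool:
  increments:
    - [[0, 0.95, 0], [0, 0, 0]]
    - [[0, 0.95, 0], [0, 0, 0]]
    - [[0, 0.95, 0], [0, 0, 0]]
    - [[0, 0.95, 0], [0, 0, 0]]
    - [[0, 0.95, 0], [0, 0, 0]]

```text
t: 36.6
eef_pos: [522.9, 90.5, 133.3]
tcp_rot: [3.141, 0.002, 3.142]
ft_force: [0.9, -0.8, -0.3]
opening: 0.398
```

Request:
drive_tool:
  increments:
    - [[0, 0.95, 0], [0, 0, 0]]
    - [[0, 0.95, 0], [0, 0, 0]]
    - [[0, 0.95, 0], [0, 0, 0]]
    - [[0, 0.95, 0], [0, 0, 0]]
    - [[0, 0.95, 0], [0, 0, 0]]

```text
t: 37.02
eef_pos: [522.8, 233.1, 133.2]
tcp_rot: [3.142, 0.002, -3.141]
ft_force: [1.1, -1.2, -0.1]
opening: 0.404
```

```bash
python3 go.py 528 340 125 3.14159;python3 - <<'E'
from h import *
p=shot('side','s20.png');shot('top','t20.png')
E
```

```text
at [522.8 233.1 133.2] [ 3.1415e+00  2.0000e-03 -3.1414e+00] F [ 1.1 -1.2 -0.1] op 0.404 t 37.02
total [-0.173  3.564  0.275] [0.001 0.025 0.003] rows 4 each [-0.043  0.891  0.069] [0.    0.006 0.001]
```

View pics/s20.png

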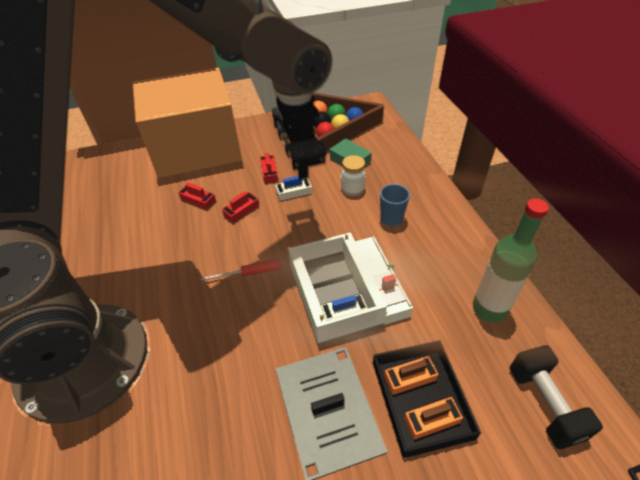

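View pics/t20.png

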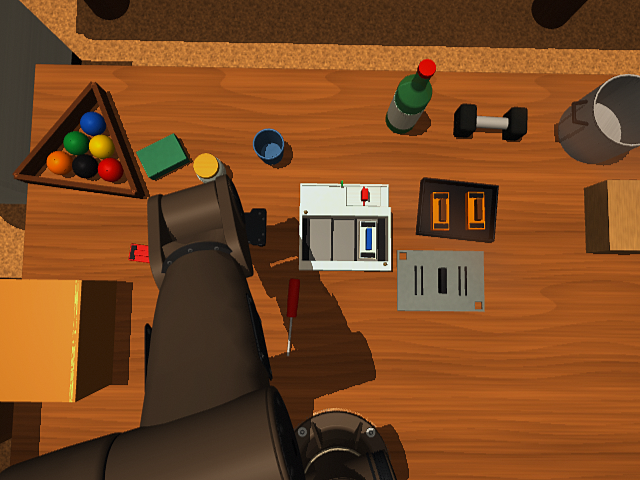

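Request:
drive_tool:
  increments:
    - [[-0.05, 0.9, 0], [0, 0, 0]]
    - [[-0.05, 0.9, 0], [0, 0, 0]]
    - [[-0.05, 0.9, 0], [0, 0, 0]]
    - [[-0.02, 0.5, 0], [0, 0, 0]]
    - [[0, 0.1, 0], [0, 0, 0]]

```text
t: 37.53
eef_pos: [528.0, 332.2, 133.0]
tcp_rot: [3.141, 0.002, -3.14]
ft_force: [-0.8, 0.4, 0.0]
opening: 0.397
```

Request:
drive_tool:
  increments:
    - [[0, 0, 0], [0, 0, 0]]
    - [[0, 0, 0], [0, 0, 0]]
    - [[0, 0, 0], [0, 0, 0]]

```text
t: 37.78
eef_pos: [528.2, 329.4, 133.2]
tcp_rot: [-3.141, 0.002, 3.141]
ft_force: [-0.6, -0.9, -0.2]
opening: 0.399
```

```bash
python3 go.py 528 340 17 3.14159;python3 - <<'E'
from h import *
p=shot('side');cv2.imwrite('pics/s21.png',cv2.resize(p['pixels'][100:230,230:360],None,fx=4.5,fy=4.5))
r=env.tip_of('fresh0',p);print([(np.round(a['point']).tolist(),round(a['score'],2)) for a in r])
print((proj(p,[528,340,50])-[230,100])*4.5)
E
```

```text
at [528.2 329.4 133.2] [-3.1414e+00  1.7000e-03  3.1408e+00] F [-0.6 -0.9 -0.2] op 0.399 t 37.78
total [0.014 0.355 3.874] [-0.003  0.022 -0.01 ] rows 4 each [0.004 0.089 0.969] [-0.001  0.005 -0.002]
[([276.0, 394.0, 2.0], 0.88), ([522.0, -68.0, 4.0], 0.8), ([479.0, 442.0, -1.0], 0.79), ([378.0, 311.0, 6.0], 0.66), ([525.0, 339.0, 2.0], 0.58)]
[283.44389066 354.79606734]
```

View pics/s21.png

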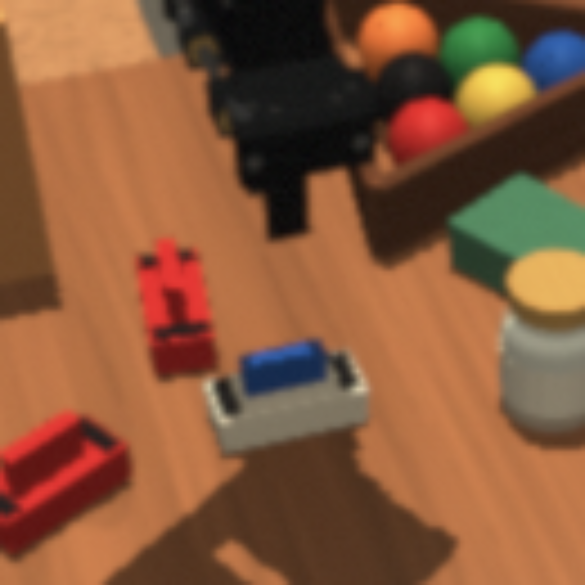

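Request:
drive_tool:
  increments:
    - [[0, 0.35, 0], [0, 0, 0]]
    - [[0, 0, 0.8], [0, 0, 0]]
    - [[0, 0, 0.8], [0, 0, 0]]
    - [[0, 0, 0.8], [0, 0, 0]]
    - [[0, 0, 0.6], [0, 0, 0]]

```text
t: 38.3
eef_pos: [528.0, 341.3, 41.6]
tcp_rot: [-3.141, 0.001, 3.142]
ft_force: [-0.6, 0.7, -0.2]
opening: 0.397
```

Request:
drive_tool:
  increments:
    - [[0, 0, 0], [0, 0, 0]]
    - [[0, 0, 0], [0, 0, 0]]

```text
t: 38.47
eef_pos: [528.2, 341.3, 42.9]
tcp_rot: [-3.141, 0.001, -3.141]
ft_force: [1.2, -0.3, 0.1]
opening: 0.401
```

```bash
python3 go.py 528 340 17 3.14159;python3 - <<'E'
from h import *
p=shot('side');cv2.imwrite('pics/s22.png',cv2.resize(p['pixels'][100:230,230:360],None,fx=4.5,fy=4.5))
E
```

```text
at [528.2 341.3  42.9] [-3.1411e+00  8.0000e-04 -3.1415e+00] F [ 1.2 -0.3  0.1] op 0.401 t 38.47
total [ 0.007 -0.043  0.863] [-0.006  0.01   0.001] rows 1 each [ 0.007 -0.043  0.863] [-0.006  0.01   0.001]
```

View pics/s22.png

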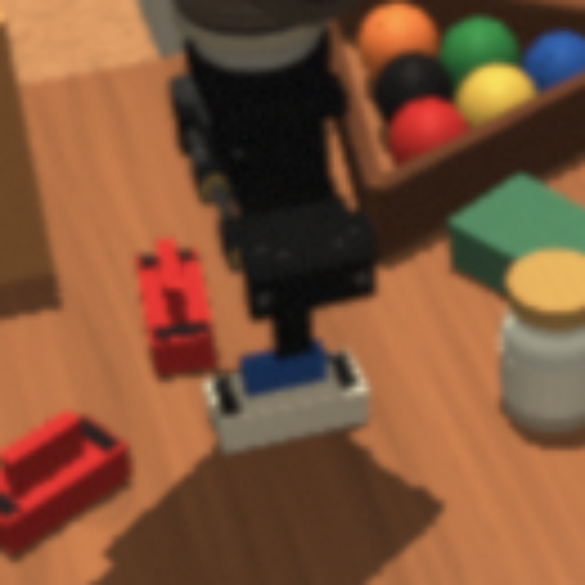

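Request:
drive_tool:
  increments:
    - [[0, -0.04, 0.5], [0, 0, 0]]
    - [[0, 0, 0.36], [0, 0, 0]]
    - [[0, 0, 0], [0, 0, 0]]
    - [[0, 0, 0], [0, 0, 0]]

```text
t: 38.85
eef_pos: [528.5, 340.1, 17.8]
tcp_rot: [3.141, 0.002, -3.141]
ft_force: [-0.2, -0.0, 0.4]
opening: 0.402
```

Request:
drive_tool:
  increments:
    - [[0, 0, 0], [0, 0, 0]]
    - [[0, 0, 0], [0, 0, 0]]
    - [[0, 0, 0], [0, 0, 0]]
    - [[0, 0, 0], [0, 0, 0]]
    - [[0, 0, 0], [0, 0, 0]]
  jaw: -1

```text
t: 39.27
eef_pos: [528.5, 340.0, 17.8]
tcp_rot: [3.141, 0.002, -3.141]
ft_force: [-0.4, -0.4, 2.6]
opening: 0.128
```

Request:
drive_tool:
  increments:
    - [[0, 0, -0.4], [0, 0, 0]]
    - [[0, 0, -0.8], [0, 0, 0]]
    - [[0, 0, -1], [0, 0, 0]]
    - [[0, 0, -1], [0, 0, 0]]
    - [[0, 0, -0.4], [0, 0, 0]]

```text
t: 39.68
eef_pos: [529.2, 340.6, 129.9]
tcp_rot: [3.139, 0.006, -3.141]
ft_force: [1.3, 0.5, -1.6]
opening: 0.125
```

Request:
drive_tool:
  increments:
    - [[0, -0.5, 0], [0, 0, 0]]
    - [[0, -0.95, 0], [0, 0, 0]]
    - [[0, -0.95, 0], [0, 0, 0]]
    - [[0, -0.95, 0], [0, 0, 0]]
    - [[0, -0.95, 0], [0, 0, 0]]

```text
t: 40.1
eef_pos: [527.1, 209.0, 124.3]
tcp_rot: [-3.141, 0.0, -3.141]
ft_force: [-0.1, -0.9, -1.7]
opening: 0.123
```

```bash
python3 go.py 523 -10 115 3.14159;python3 - <<'E'
from h import *
p=shot('side');cv2.imwrite('pics/s23.png',cv2.resize(p['pixels'][100:350,240:440],None,fx=3,fy=2.4))
E
```

```text
at [527.1 209.  124.3] [-3.1410e+00  2.0000e-04 -3.1411e+00] F [-0.1 -0.9 -1.7] op 0.123 t 40.1
total [ 0.142 -7.299  0.314] [-0.007  0.002  0.007] rows 8 each [ 0.018 -0.912  0.039] [-0.001  0.     0.001]
```

View pics/s23.png

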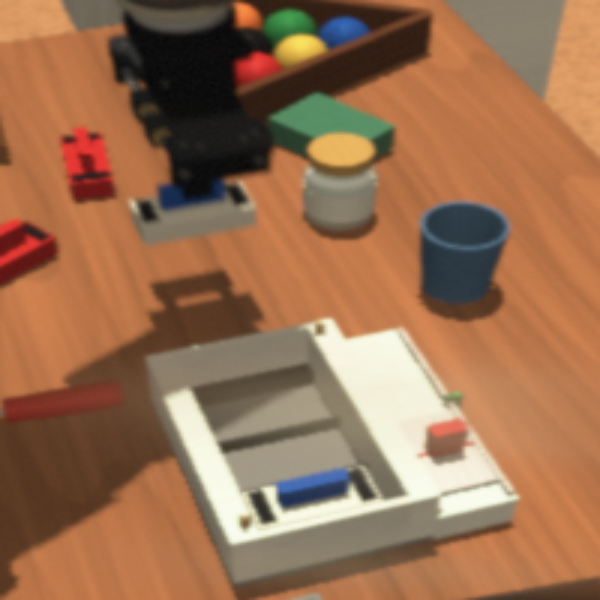

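Request:
drive_tool:
  increments:
    - [[0.02, -0.95, 0], [0, 0, 0]]
    - [[0.02, -0.95, 0], [0, 0, 0]]
    - [[0.02, -0.95, 0], [0, 0, 0]]
    - [[0.02, -0.95, 0], [0, 0, 0]]
    - [[0.02, -0.95, 0], [0, 0, 0]]

```text
t: 40.57
eef_pos: [524.0, 66.6, 124.4]
tcp_rot: [-3.142, 0.0, -3.141]
ft_force: [1.4, -1.0, -2.5]
opening: 0.124
```

Request:
drive_tool:
  increments:
    - [[0.02, -0.95, 0], [0, 0, 0]]
    - [[0.02, -0.95, 0], [0, 0, 0]]
    - [[0, -0.5, 0], [0, 0, 0]]
    - [[0, 0, 0], [0, 0, 0]]
    - [[0, 0, 0], [0, 0, 0]]

```text
t: 40.98
eef_pos: [523.3, -4.3, 124.6]
tcp_rot: [3.141, 0.0, 3.14]
ft_force: [-0.2, 0.1, -1.3]
opening: 0.124
```

```bash
python3 go.py 523 -11 60 3.14159
```

```text
at [523.3  -4.3 124.6] [3.1412e+00 5.0000e-04 3.1397e+00] F [-0.2  0.1 -1.3] op 0.124 t 40.98
total [ 0.009 -0.223  2.153] [ 0.004  0.006 -0.023] rows 3 each [ 0.003 -0.074  0.718] [ 0.001  0.002 -0.008]
```

Request:
drive_tool:
  increments:
    - [[0, -0.23, 0], [0, 0, 0]]
    - [[0, 0, 0.7], [0, 0, 0]]
    - [[0, 0, 0.8], [0, 0, 0]]
    - [[0, 0, 0.8], [0, 0, 0]]
    - [[0, 0, 0], [0, 0, 0]]

```text
t: 41.4
eef_pos: [522.1, -9.6, 52.9]
tcp_rot: [3.141, -0.004, -3.14]
ft_force: [-0.1, -0.5, -2.9]
opening: 0.123
```

Request:
drive_tool:
  increments:
    - [[0, 0, 0], [0, 0, 0]]
    - [[0, 0, 0], [0, 0, 0]]

```text
t: 41.57
eef_pos: [524.6, -10.1, 57.2]
tcp_rot: [3.142, 0.003, -3.141]
ft_force: [0.3, -0.0, -1.7]
opening: 0.128
```

```bash
python3 go.py 523.3 -11 26 3.14159;python3 - <<'E'
from h import *
p=shot('side');cv2.imwrite('pics/s24.png',cv2.resize(p['pixels'][200:360,270:430],None,fx=3.5,fy=3.5))
E
```

```text
at [524.6 -10.1  57.2] [ 3.1416e+00  2.6000e-03 -3.1405e+00] F [ 0.3 -0.  -1.7] op 0.128 t 41.57
total [ 0.045 -0.029  1.04 ] [0.    0.033 0.013] rows 2 each [ 0.023 -0.014  0.52 ] [0.    0.016 0.007]
```

View pics/s24.png

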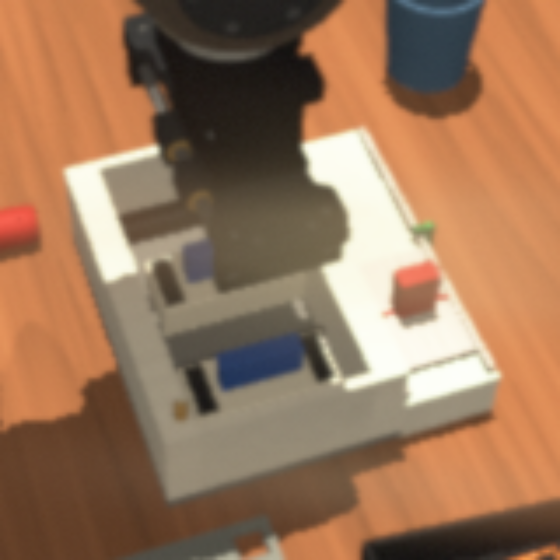

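Request:
drive_tool:
  increments:
    - [[0.03, -0.03, 0.4], [0, 0, 0]]
    - [[0, 0, 0.4], [0, 0, 0]]
    - [[0, 0, 0.2], [0, 0, 0]]
    - [[0, 0, 0], [0, 0, 0]]
    - [[0, 0, 0], [0, 0, 0]]

```text
t: 42.03
eef_pos: [523.7, -11.3, 27.1]
tcp_rot: [3.142, 0.003, -3.141]
ft_force: [0.1, 0.3, -0.9]
opening: 0.122
```

Request:
drive_tool:
  increments:
    - [[0, 0, 0.04], [0, 0, 0]]
    - [[0, 0, 0], [0, 0, 0]]
    - [[0, 0, 0], [0, 0, 0]]

```text
t: 42.28
eef_pos: [523.7, -11.3, 25.7]
tcp_rot: [-3.142, 0.003, -3.141]
ft_force: [0.0, 0.3, 0.9]
opening: 0.123
```

Request:
drive_tool:
  increments:
    - [[0, 0, 0.0], [0, 0, 0]]
    - [[0, 0, 0], [0, 0, 0]]
    - [[0, 0, 0], [0, 0, 0]]
    - [[0, 0, 0], [0, 0, 0]]
    - [[0, 0, 0], [0, 0, 0]]
  jaw: -0.2

```text
t: 42.7
eef_pos: [523.4, -11.3, 25.2]
tcp_rot: [3.142, 0.002, -3.141]
ft_force: [0.0, 0.2, -0.6]
opening: 0.385
```

Request:
drive_tool:
  increments:
    - [[0, 0, -0.6], [0, 0, 0]]
    - [[0, 0, -1], [0, 0, 0]]
    - [[0, 0, -1], [0, 0, 0]]
    - [[0, 0, -1], [0, 0, 0]]
    - [[0.2, -0.5, 0], [0, 0, 0]]

```text
t: 43.12
eef_pos: [519.7, -25.5, 138.1]
tcp_rot: [-3.141, 0.01, -3.14]
ft_force: [-0.7, 0.5, 0.3]
opening: 0.403
```

Request:
drive_tool:
  increments:
    - [[0.4, -0.9, 0], [0, 0, 0]]
    - [[0.4, -0.9, 0], [0, 0, 0]]
    - [[0.4, -0.9, 0], [0, 0, 0]]
    - [[0.4, -0.9, 0], [0, 0, 0]]
    - [[0.4, -0.9, 0], [0, 0, 0]]

```text
t: 43.53
eef_pos: [456.4, -162.5, 133.1]
tcp_rot: [-3.142, 0.002, -3.141]
ft_force: [0.4, -0.8, 0.6]
opening: 0.401
```

```bash
python3 go.py 430.2 -245.7 120 3.14159
```

```text
at [ 456.4 -162.5  133.1] [-3.1416e+00  2.2000e-03 -3.1411e+00] F [ 0.4 -0.8  0.6] op 0.401 t 43.53
total [ 0.875 -2.774  0.436] [-0.     0.027  0.006] rows 3 each [ 0.292 -0.925  0.145] [-0.     0.009  0.002]
```

Request:
drive_tool:
  increments:
    - [[0.3, -0.92, 0], [0, 0, 0]]
    - [[0.3, -0.92, 0], [0, 0, 0]]
    - [[0.28, -0.9, 0], [0, 0, 0]]
    - [[0, 0, 0], [0, 0, 0]]
    - [[0, 0, 0], [0, 0, 0]]

```text
t: 43.95
eef_pos: [430.3, -244.5, 132.8]
tcp_rot: [3.141, 0.002, 3.139]
ft_force: [-0.5, 0.1, -1.0]
opening: 0.404
```

```bash
python3 go.py 430.2 -245.7 -4 3.14159;python3 - <<'E'
from h import *
p=shot('side','s25.png');q=shot('top','t25.png')
cv2.imwrite('pics/t25c.png',cv2.resize(q['pixels'][170:330,130:510],None,fx=2,fy=3))
for p in(p,q): print([[(np.round(a['point']).tolist(),round(a['score'],2)) for a in env.tip_of(n,p)] for n in('fresh0','spent0','cover')])
E
```

```text
at [ 430.3 -244.5  132.8] [3.1413e+00 1.8000e-03 3.1392e+00] F [-0.5  0.1 -1. ] op 0.404 t 43.95
total [ 0.011 -0.043  4.561] [ 0.004  0.023 -0.03 ] rows 5 each [ 0.002 -0.009  0.912] [ 0.001  0.005 -0.006]
[[([523.0, -68.0, 4.0], 0.41)], [([595.0, -240.0, 9.0], 0.72), ([597.0, -327.0, 3.0], 0.6)], [([431.0, -247.0, -2.0], 0.65), ([659.0, -5.0, -3.0], 0.3), ([598.0, -287.0, 1.0], 0.27), ([596.0, -324.0, 4.0], 0.24)]]
[[([523.0, -11.0, 8.0], 0.86), ([375.0, 314.0, -2.0], 0.82), ([276.0, 394.0, -2.0], 0.68), ([525.0, -71.0, 7.0], 0.61), ([483.0, 441.0, -5.0], 0.56)], [([598.0, -327.0, 5.0], 0.82), ([596.0, -242.0, 4.0], 0.78)], [([432.0, -244.0, 3.0], 0.59), ([596.0, -327.0, 6.0], 0.4)]]
```

View pics/t25c.png

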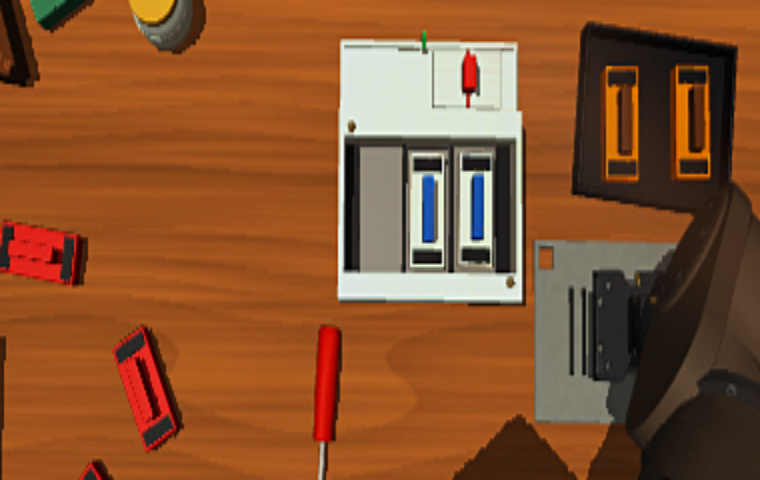

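View pics/s25.png

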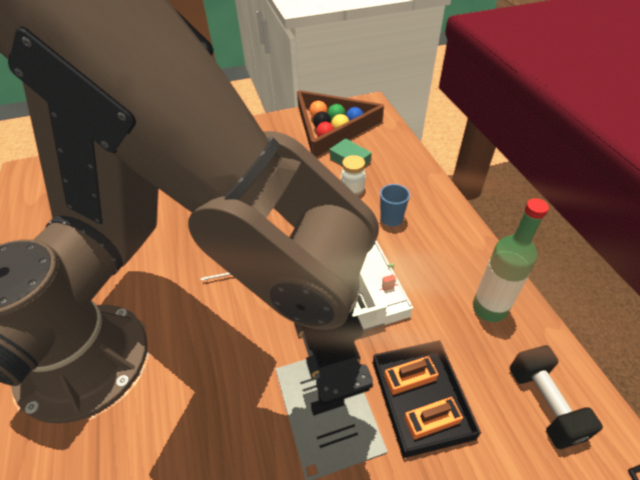

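Request:
drive_tool:
  increments:
    - [[0, -0.04, 0.8], [0, 0, 0]]
    - [[0, 0, 0.9], [0, 0, 0]]
    - [[0, 0, 0.9], [0, 0, 0]]
    - [[0, 0, 0.9], [0, 0, 0]]
    - [[0, 0, 0.4], [0, 0, 0]]

```text
t: 44.77
eef_pos: [430.3, -243.8, 13.4]
tcp_rot: [3.14, -0.0, -3.141]
ft_force: [0.0, -0.3, 0.1]
opening: 0.399
```

Request:
drive_tool:
  increments:
    - [[0, 0, 0], [0, 0, 0]]
    - [[0, 0, 0], [0, 0, 0]]

```text
t: 44.93
eef_pos: [431.0, -244.4, 15.8]
tcp_rot: [3.141, 0.001, -3.141]
ft_force: [-0.0, -0.0, 0.3]
opening: 0.398
```

```bash
python3 go.py 430.3 -245.7 -4.5 3.14159
```

```text
at [ 431.  -244.4   15.8] [ 3.1408e+00  1.1000e-03 -3.1409e+00] F [-0.  -0.   0.3] op 0.398 t 44.93
total [ 0.024 -0.042  0.676] [0.01  0.013 0.008] rows 1 each [ 0.024 -0.042  0.676] [0.01  0.013 0.008]
```

Request:
drive_tool:
  increments:
    - [[0.03, -0.04, 0.35], [0, 0, 0]]
    - [[0, 0, 0.3], [0, 0, 0]]
    - [[0, 0, 0], [0, 0, 0]]
    - [[0, 0, 0], [0, 0, 0]]

```text
t: 45.27
eef_pos: [430.3, -245.9, -3.2]
tcp_rot: [3.142, 0.002, -3.141]
ft_force: [0.5, 0.5, 1.2]
opening: 0.399
```

Request:
drive_tool:
  increments:
    - [[0, 0, 0], [0, 0, 0]]
    - [[0, 0, 0], [0, 0, 0]]
    - [[0, 0, 0], [0, 0, 0]]
    - [[0, 0, 0], [0, 0, 0]]
    - [[0, 0, 0], [0, 0, 0]]
  jaw: -1

```text
t: 45.68
eef_pos: [430.2, -246.0, -3.3]
tcp_rot: [-3.141, 0.002, -3.141]
ft_force: [-0.9, 1.0, 3.2]
opening: 0.148
```

```bash
python3 go.py 523.2 -11.8 140 3.14159
```

```text
at [ 430.2 -246.    -3.3] [-3.1415e+00  2.3000e-03 -3.1414e+00] F [-0.9  1.   3.2] op 0.148 t 45.68
total [-3.111  7.806 -4.77 ] [-0.001  0.029  0.003] rows 8 each [-0.389  0.976 -0.596] [-0.     0.004  0.   ]
```

Request:
drive_tool:
  increments:
    - [[0, 0, -0.4], [0, 0, 0]]
    - [[0, 0, -0.8], [0, 0, 0]]
    - [[0, 0, -1], [0, 0, 0]]
    - [[0, 0, -1], [0, 0, 0]]
    - [[0, 0, -1], [0, 0, 0]]

```text
t: 46.1
eef_pos: [429.4, -245.6, 123.5]
tcp_rot: [3.141, 0.001, -3.141]
ft_force: [0.9, -0.6, -3.5]
opening: 0.143
```

Request:
drive_tool:
  increments:
    - [[-0.15, 0.4, -0.4], [0, 0, 0]]
    - [[-0.32, 0.8, 0], [0, 0, 0]]
    - [[-0.32, 0.8, 0], [0, 0, 0]]
    - [[-0.32, 0.8, 0], [0, 0, 0]]
    - [[-0.32, 0.8, 0], [0, 0, 0]]

```text
t: 46.52
eef_pos: [472.7, -136.8, 134.5]
tcp_rot: [3.141, 0.002, 3.141]
ft_force: [0.4, 0.4, -4.1]
opening: 0.142
```

Request:
drive_tool:
  increments:
    - [[-0.32, 0.8, 0], [0, 0, 0]]
    - [[-0.32, 0.8, 0], [0, 0, 0]]
    - [[-0.32, 0.8, 0], [0, 0, 0]]
    - [[-0.32, 0.8, 0], [0, 0, 0]]
    - [[-0.32, 0.8, 0], [0, 0, 0]]

```text
t: 46.93
eef_pos: [520.6, -16.6, 134.4]
tcp_rot: [3.141, 0.001, -3.141]
ft_force: [1.1, -0.2, -2.9]
opening: 0.146
```

Request:
drive_tool:
  increments:
    - [[0, 0.2, 0], [0, 0, 0]]
    - [[0, 0, 0], [0, 0, 0]]
    - [[0, 0, 0], [0, 0, 0]]
    - [[0, 0, 0], [0, 0, 0]]

```text
t: 47.27
eef_pos: [520.3, -12.7, 134.6]
tcp_rot: [-3.142, 0.002, 3.141]
ft_force: [0.4, -0.3, -3.1]
opening: 0.144
```

```bash
python3 go.py 523.0 -12 100 3.14159;python3 - <<'E'
from h import *
p=shot('side');cv2.imwrite('pics/s26.png',cv2.resize(p['pixels'][150:350,240:440],None,fx=3,fy=3))
E
```

```text
at [520.3 -12.7 134.6] [-3.1416e+00  1.5000e-03  3.1413e+00] F [ 0.4 -0.3 -3.1] op 0.144 t 47.27
total [-0.088  0.024  1.152] [-0.     0.019 -0.003] rows 2 each [-0.044  0.012  0.576] [-0.     0.009 -0.002]
```

View pics/s26.png

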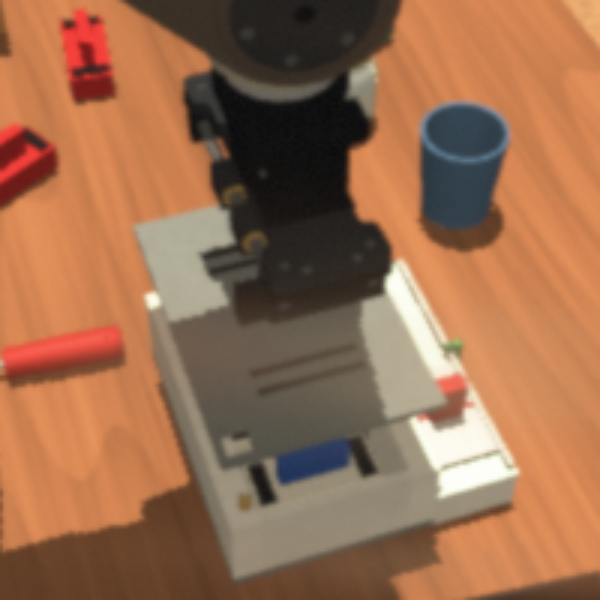

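Correct the xy, then lower to just above the pins.

Request:
drive_tool:
  increments:
    - [[-0.09, 0.02, 0], [0, 0, 0]]
    - [[0, 0, 0.4], [0, 0, 0]]
    - [[0, 0, 0.5], [0, 0, 0]]
    - [[0, 0, 0], [0, 0, 0]]
    - [[0, 0, 0], [0, 0, 0]]

```text
t: 47.73
eef_pos: [523.3, -11.8, 107.4]
tcp_rot: [3.141, 0.001, 3.141]
ft_force: [-0.4, -0.0, -1.9]
opening: 0.145
```

```bash
python3 go.py 523.0 -12 67 3.14159
```

```text
at [523.3 -11.8 107.4] [3.1413e+00 7.0000e-04 3.1410e+00] F [-0.4 -0.  -1.9] op 0.145 t 47.73
total [ 0.009 -0.006  1.348] [ 0.004  0.009 -0.008] rows 2 each [ 0.005 -0.003  0.674] [ 0.002  0.004 -0.004]
```

Request:
drive_tool:
  increments:
    - [[0.01, 0, 0.3], [0, 0, 0]]
    - [[0, 0, 0.3], [0, 0, 0]]
    - [[0, 0, 0.2], [0, 0, 0]]
    - [[0, 0, 0], [0, 0, 0]]
    - [[0, 0, 0], [0, 0, 0]]

```text
t: 48.15
eef_pos: [523.1, -11.3, 83.3]
tcp_rot: [3.141, 0.001, -3.141]
ft_force: [-1.3, 0.3, -2.3]
opening: 0.145
```

Request:
drive_tool:
  increments:
    - [[0, 0, 0.2], [0, 0, 0]]
    - [[0, 0, 0.15], [0, 0, 0]]
    - [[0, 0, 0], [0, 0, 0]]
    - [[0, 0, 0], [0, 0, 0]]

```text
t: 48.48
eef_pos: [523.1, -11.3, 72.9]
tcp_rot: [3.141, 0.002, -3.141]
ft_force: [1.6, -0.3, -2.1]
opening: 0.146
```

Request:
drive_tool:
  increments:
    - [[0, 0, 0.15], [0, 0, 0]]
    - [[0, 0, 0], [0, 0, 0]]
    - [[0, 0, 0], [0, 0, 0]]

```text
t: 48.73
eef_pos: [523.2, -11.3, 68.5]
tcp_rot: [3.141, 0.002, -3.141]
ft_force: [0.3, -0.0, -2.6]
opening: 0.146
```

Request:
drive_tool:
  increments:
    - [[0, 0, 0.06], [0, 0, 0]]
    - [[0, 0, 0], [0, 0, 0]]
    - [[0, 0, 0], [0, 0, 0]]

```text
t: 48.98
eef_pos: [523.3, -11.4, 66.9]
tcp_rot: [3.141, 0.002, -3.141]
ft_force: [0.2, -0.2, -2.7]
opening: 0.145
```

Request:
drive_tool:
  increments:
    - [[0, 0, 0.05], [0, 0, 0]]
    - [[0, 0, 0], [0, 0, 0]]
    - [[0, 0, 0], [0, 0, 0]]

```text
t: 49.23
eef_pos: [523.4, -11.4, 66.7]
tcp_rot: [-3.141, 0.003, -3.141]
ft_force: [-5.5, -0.2, 15.5]
opening: 0.143
```

Request:
drive_tool:
  increments:
    - [[0, 0, 0], [0, 0, 0]]
    - [[0, 0, 0], [0, 0, 0]]
    - [[0, 0, 0], [0, 0, 0]]
    - [[0, 0, 0], [0, 0, 0]]
    - [[0, 0, 0], [0, 0, 0]]
  jaw: -0.3

```text
t: 49.65
eef_pos: [523.3, -11.4, 65.3]
tcp_rot: [3.142, 0.002, -3.141]
ft_force: [0.2, 0.1, 0.5]
opening: 0.344
```

Request:
drive_tool:
  increments:
    - [[0, 0, -0.5], [0, 0, 0]]
    - [[0, 0, -1], [0, 0, 0]]
    - [[0, 0, -1], [0, 0, 0]]
    - [[0, 0, 0], [0, 0, 0]]
    - [[0, 0, 0], [0, 0, 0]]

```text
t: 50.07
eef_pos: [523.7, -11.4, 141.6]
tcp_rot: [-3.141, 0.005, -3.141]
ft_force: [-0.1, 0.8, -0.2]
opening: 0.347
```

```bash
python3 go.py 625.2 -57.4 140 3.14159;python3 - <<'E'
from h import *
p=shot('side');cv2.imwrite('pics/s27.png',cv2.resize(p['pixels'][200:350,280:430],None,fx=4,fy=4))
E
```

```text
at [523.7 -11.4 141.6] [-3.1412  0.005  -3.1414] F [-0.1  0.8 -0.2] op 0.347 t 50.07
total [-3.382 -1.533  0.069] [-0.004  0.062  0.002] rows 4 each [-0.846 -0.383  0.017] [-0.001  0.015  0.001]
```

View pics/s27.png

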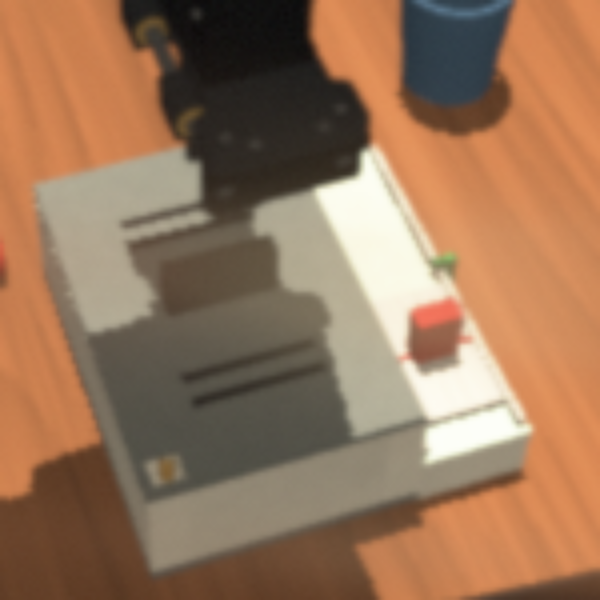

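Request:
drive_tool:
  increments:
    - [[-0.85, -0.38, 0], [0, 0, 0]]
    - [[-0.85, -0.38, 0], [0, 0, 0]]
    - [[-0.85, -0.38, 0], [0, 0, 0]]
    - [[-0.85, -0.38, 0], [0, 0, 0]]
    - [[0, 0, 0], [0, 0, 0]]

```text
t: 50.53
eef_pos: [628.1, -58.8, 138.5]
tcp_rot: [-3.142, 0.002, 3.141]
ft_force: [-0.4, 0.5, -0.2]
opening: 0.349
```

Request:
drive_tool:
  increments:
    - [[0, 0, 0], [0, 0, 0]]
    - [[0, 0, 0.6], [0, 0, 0]]
    - [[0, 0, 0.6], [0, 0, 0]]
    - [[0, 0, 0], [0, 0, 0]]
    - [[0, 0, 0], [0, 0, 0]]

```text
t: 50.95
eef_pos: [624.0, -56.4, 103.6]
tcp_rot: [3.141, -0.001, -3.141]
ft_force: [-0.3, -0.6, 0.0]
opening: 0.352
```

```bash
python3 go.py 625.2 -57.4 35 3.14159
```

```text
at [624.  -56.4 103.6] [ 3.1409e+00 -9.0000e-04 -3.1411e+00] F [-0.3 -0.6  0. ] op 0.352 t 50.95
total [-0.043 -0.034  2.287] [ 0.009 -0.012  0.006] rows 3 each [-0.014 -0.011  0.762] [ 0.003 -0.004  0.002]
```

Request:
drive_tool:
  increments:
    - [[-0.04, -0.03, 0.6], [0, 0, 0]]
    - [[0, 0, 0.7], [0, 0, 0]]
    - [[0, 0, 0.6], [0, 0, 0]]
    - [[0, 0, 0.3], [0, 0, 0]]
    - [[0, 0, 0], [0, 0, 0]]

```text
t: 51.37
eef_pos: [625.7, -57.5, 37.6]
tcp_rot: [3.141, -0.0, -3.141]
ft_force: [-0.6, -0.3, 0.4]
opening: 0.348
```

Request:
drive_tool:
  increments:
    - [[0, 0, 0], [0, 0, 0]]
    - [[0, 0, 0], [0, 0, 0]]
    - [[0, 0, 0], [0, 0, 0]]
    - [[0, 0, 0], [0, 0, 0]]
    - [[0, 0, 0], [0, 0, 0]]
  jaw: -1

```text
t: 51.78
eef_pos: [627.1, -57.3, 39.8]
tcp_rot: [3.141, 0.004, -3.141]
ft_force: [-0.7, 5.2, 6.0]
opening: 0.146
```

Request:
drive_tool:
  increments:
    - [[0, 0.4, 0], [0, 0, 0]]
    - [[0, 0.5, 0], [0, 0, 0]]
    - [[0, 0.5, 0], [0, 0, 0]]
    - [[0, 0, 0], [0, 0, 0]]
    - [[0, 0, 0], [0, 0, 0]]

```text
t: 52.2
eef_pos: [626.9, -15.0, 39.8]
tcp_rot: [-3.142, 0.003, -3.14]
ft_force: [-0.8, 2.0, 6.9]
opening: 0.148
```

Request:
drive_tool:
  increments:
    - [[0, 0, 0], [0, 0, 0]]

```text
t: 52.28
eef_pos: [626.9, -15.4, 39.7]
tcp_rot: [-3.141, 0.003, -3.141]
ft_force: [-2.3, 2.3, 6.5]
opening: 0.144
```

Request:
drive_tool:
  increments:
    - [[0, 0.17, 0], [0, 0, 0]]
    - [[0, 0.16, 0], [0, 0, 0]]
    - [[0, 0, 0], [0, 0, 0]]
    - [[0, 0, 0], [0, 0, 0]]
    - [[0, 0, 0], [0, 0, 0]]

```text
t: 52.7
eef_pos: [626.9, -5.8, 39.8]
tcp_rot: [-3.142, 0.003, -3.141]
ft_force: [-0.9, 2.1, 6.9]
opening: 0.145
```

```bash
python3 go.py 625.2 -5.4 39 3.14159
```

```text
at [626.9  -5.8  39.8] [-3.1416  0.0034 -3.141 ] F [-0.9  2.1  6.9] op 0.145 t 52.7
total [0.056 0.012 0.025] [-0.     0.043  0.007] rows 1 each [0.056 0.012 0.025] [-0.     0.043  0.007]
```

Release, rise and retreat so the top camera can see it.

Request:
drive_tool:
  increments:
    - [[0, 0, 0], [0, 0, 0]]
    - [[0, 0, 0], [0, 0, 0]]
    - [[0, 0, 0], [0, 0, 0]]
    - [[0, 0, 0], [0, 0, 0]]
  jaw: -0.3

```text
t: 53.03
eef_pos: [626.5, -6.0, 38.6]
tcp_rot: [-3.142, 0.002, -3.141]
ft_force: [-0.5, 0.3, 0.0]
opening: 0.336
```

Request:
drive_tool:
  increments:
    - [[0, 0, -0.6], [0, 0, 0]]
    - [[0, 0, -1], [0, 0, 0]]
    - [[0, 0, -1], [0, 0, 0]]
    - [[0, 0, -1], [0, 0, 0]]
    - [[0, 0, -0.5], [0, 0, 0]]

```text
t: 53.45
eef_pos: [627.2, -6.1, 165.1]
tcp_rot: [-3.141, 0.006, -3.141]
ft_force: [0.1, 0.4, -0.4]
opening: 0.349
```

Request:
drive_tool:
  increments:
    - [[0.9, -0.5, 0], [0, 0, 0]]
    - [[0.7, -0.9, 0], [0, 0, 0]]
    - [[0.7, -0.95, 0], [0, 0, 0]]
    - [[0.7, -0.95, 0], [0, 0, 0]]
    - [[0.7, -0.95, 0], [0, 0, 0]]

```text
t: 53.87
eef_pos: [514.1, -134.4, 161.4]
tcp_rot: [-3.142, 0.002, -3.141]
ft_force: [0.4, -1.6, 0.6]
opening: 0.35
```

Request:
drive_tool:
  increments:
    - [[0.6, -0.95, 0], [0, 0, 0]]
    - [[0.6, -0.95, 0], [0, 0, 0]]
    - [[0.6, -0.95, 0], [0, 0, 0]]
    - [[0.6, -0.95, 0], [0, 0, 0]]
    - [[0, 0, 0], [0, 0, 0]]

```text
t: 54.28
eef_pos: [441.0, -251.2, 161.2]
tcp_rot: [-3.141, 0.002, 3.138]
ft_force: [0.2, 0.1, -0.2]
opening: 0.35
```

```bash
python3 - <<'E'
from h import *
print(env.state()['eef_pos'])
p=shot('side','s30.png');q=shot('top','t30.png')
cv2.imwrite('pics/t30c.png',cv2.resize(q['pixels'][175:280,290:400],None,fx=6,fy=5.5,interpolation=cv2.INTER_NEAREST))
cv2.imwrite('pics/s30c.png',cv2.resize(p['pixels'][225:345,280:420],None,fx=5,fy=5,interpolation=cv2.INTER_NEAREST))
for p in(p,q): print([[(np.round(a['point']).tolist(),round(a['score'],2)) for a in env.tip_of(n,p)] for n in('shutter_tab','mark','cover','spent0')])
E
```

```text
[ 441.04082963 -251.19977701  161.24090374]
[[], [([657.0, -2.0, -2.0], 0.43)], [], [([594.0, -324.0, 4.0], 0.96), ([594.0, -239.0, 6.0], 0.62)]]
[[([624.0, -4.0, 76.0], 0.8), ([680.0, 301.0, 2.0], 0.35)], [], [([527.0, -10.0, 73.0], 0.83)], [([596.0, -240.0, 5.0], 0.92), ([597.0, -325.0, 4.0], 0.7)]]
```

View pics/t30c.png

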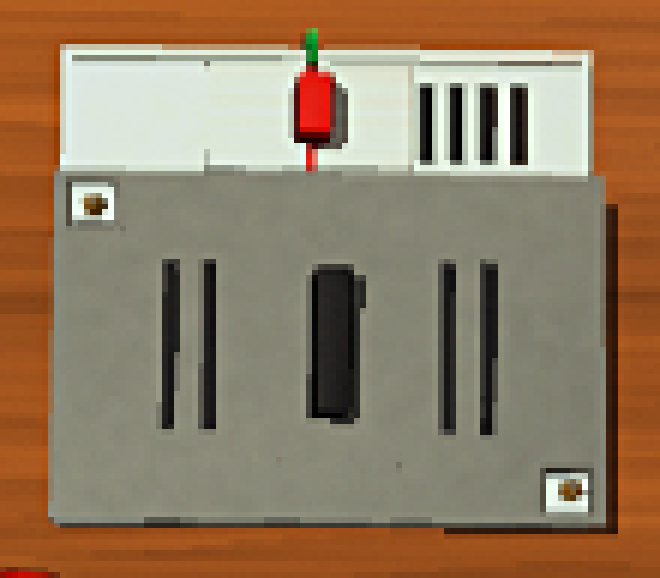

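View pics/s30c.png

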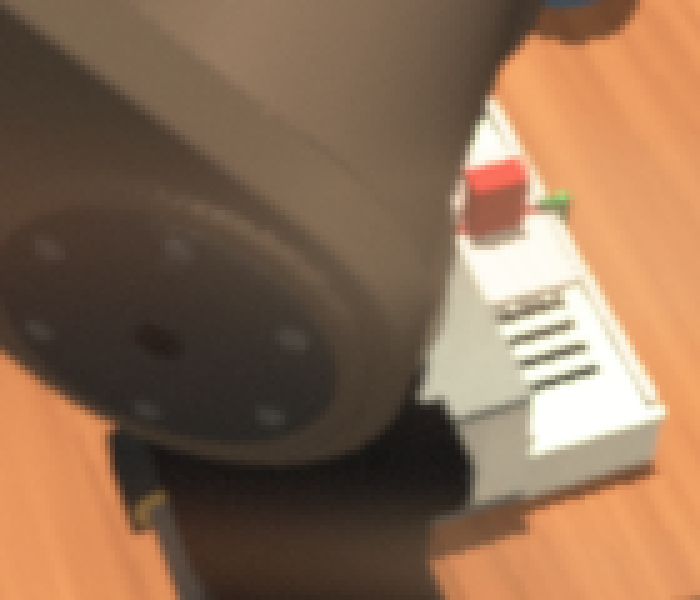

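View pics/s30.png

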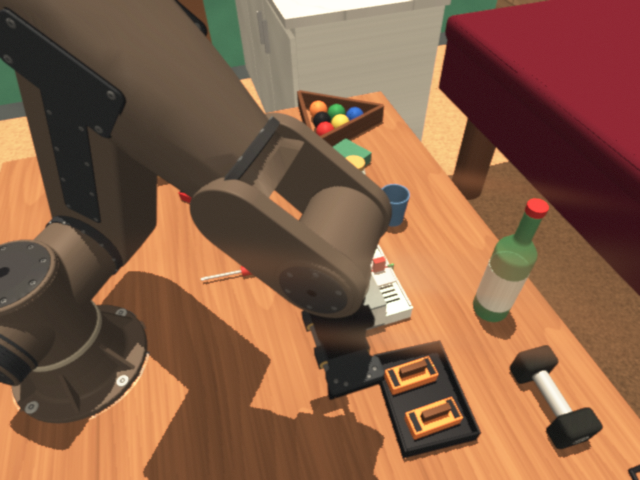

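Request:
drive_tool:
  increments:
    - [[0, 0, 0], [0, 0, 0]]
    - [[0, 0, 0], [0, 0, 0]]

```text
t: 54.95
eef_pos: [443.5, -247.2, 161.2]
tcp_rot: [3.141, 0.002, -3.141]
ft_force: [-0.4, -0.7, -0.4]
opening: 0.35
```

```bash
python3 - <<'E'
from h import *
p=shot('top')
def T(u,v,z):return np.round(ray(p,290+u/6-.5,175+v/5.5-.5,z),1)
print('tab',T(314,105,75),'line',T(312,158,41),'mark',T(313,40,46))
for a in((55,175),(605,178),(605,522),(50,518)):print(T(*a,76))
print(env.job_done())
E
```

```text
tab [623.9  -5.2  75. ] line [607.2  -6.4  41. ] mark [657.2  -6.1  46. ]
[593.   92.5  76. ]
[ 594.8 -115.7   76. ]
[ 452.8 -115.8   76. ]
[451.8  92.1  76. ]
the job is handed in; nothing more can be done
None
```

The job is done and handed in at about 55 s. I shut the shutter and lifted the cover off. Both orange cartridges went into the bin. The two white ones went into the middle bay and the bay at the −y end. I then reseated the cover and opened the shutter to the green marker.

**Last checks**
- **Shutter:** the tab reads y = −5.2 mm and the marker −6.1 mm in the top camera, a gap of about 1 mm. The slider's red line also points at the marker.
- **Cover:** its corners sit within about 2 mm of where they were at the start. Contact on lowering came at the expected seated height.
- **Cartridges:** both spent ones show in the bin. Before the cover went on, both fresh ones lay flat in their bays.
- **Arm:** it stands clear with no force on it. I saw no sign that the jar or tumbler had moved.

**Disagreements**
- **Fingertip height:** the fingertips sit about 20 mm above the reported tool point, seen in the pictures and at the first contact. Because of this, the first attempt to grip the tab closed on top of it with about 9 N, without harm. I then set the working heights from contact.
- **Shutter stop:** the shutter was pushed against its stop with about 60 N for a moment.
- **Side camera:** at the end it could not see the cover, because the arm was in the way. The final cover check is from the top camera only.

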